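# Rebuild the airbrush compressor's intake filter

### The arm

A 6-joint arm with a two-finger parallel gripper is mounted at the origin on a cart in front of the work surface, level with it; the furniture and walls round the work are solid. World frame = base frame: x ahead of the robot, y to its left, z up, the work surface at z = 0. Lengths are in m, angles in rad, forces in N, time in s.
With the tool pointing down it reaches from about 0.425 to 0.95 m from the base axis. Payload 3.5 kg.
Tool frame: the origin (TCP) lies at the very end of the fingers, on their centre line; the grasp point (between the pads) lies 19 mm behind it; z points along the fingers, y is the line along which they close (so a half turn about z gives the same grasp; the last joint's range is limited). The gripper opens to 85 mm and grips with 20 to 120 N. Pads are 22 mm wide; open, the fingers measure 114 mm over their backs; the gripper's body (76 mm by 85 mm) begins 54 mm behind the grasp point. The pads swing forward as they close: fully open they stand 13 mm farther back than shut.
Start: joints at [1.186, 0.286, 1.577, -0, 1.279, -0.15], TCP at [0.157, 0.656, 0.203] pointing down, gripper open.
Joint ranges: [-2.77, 2.77], [-0.9, 2.22], [0.21, 2.48], [-1.53, 4.67], [0.24, 2.81], [-2.84, 2.84]. Speed limits (rad/s): [2.79, 2.79, 3.14, 3.14, 3.14, 3.14].

### API

Orientations are given as a rotation vector (axis times angle).
In Python, from bench import env, vision, order gives the robot as it stands.
- The arm moves only by the tool move_arm, never from a script. Its argument "steps" is a list that holds one entry, the list of rows, each a list of 4 numbers: the shift along the tool's x, y, z in m, then the turn about the tool's z in rad. In form: [[[x, y, z, yaw], ...]]. A call has 1 to 5 rows; each row is the pose to reach, as a shift and turn from the pose commanded when the call began, along the tool's axes at that moment; what a row does not reach only later rows make up. A row lasts 1/10 s, in which the tool goes at most 50 mm and 8.59 degrees, less where a joint would pass 70% of its speed; a pose out of reach is approached as far as the arm can. A call with a gripper value outside its range is refused whole. "gripper" is the finger opening in m, from 0 to 0.0854, set as the call begins (left out, the last holds). The fingers move at their own pace and stop on an object; "newtons" is the grip in N (left out, the last holds). Time passes only in rows, so rows that repeat a pose let the fingers close. It gives the time, the measured TCP pose, the force, the opening and the grip force at its end, in the units of the state.
- env.get_obs(): the state, without advancing time (a new reading comes with each control period).
- vision.get_image(name): name is "scene" or "side" or "wrist"; returns (picture, depth): 480x640x3 uint8, red, green, blue; 480x640 float32, m along the optical axis (not along the pixel's ray), 0 where there is no reading.
- vision.get_calibration(name): a dict with "K" (3x3 intrinsics, pixels), "k1" (the pictures are not rectified: a ray, as slopes to the right and down, at radius r is drawn at 1 + k1 r^2 times it, then the intrinsics apply), "rvec" (rotation vector, rad) and "tvec" (3), from world to camera coordinates, as OpenCV has them; the wrist camera has in their place "tool_from_camera" (4x4, takes a point from camera to tool coordinates, whose origin is the TCP and whose axes are the flange's). Camera axes: x right, y down, z forward; pixel columns grow to the right and rows downward; lengths in m; the calibration is good to about 2 mm. A picture is of the moment at which its call begins: read the wrist's pose just before it. get_calibration takes no time and is no camera call.
- order.close_job(): hands the job in; it is judged then, once.
The state is a dict: "clock": time; "qpos": joint angles; "dq": joint speeds; "effort": joint torques, N m; "tcp_pos": TCP position; "eef_rot": TCP orientation; "contact_force": force on the tool from outside, world axes, zero at the start; "moment": the same for the moment, N m; "opening": finger opening in m; "finger_force": force on a finger pad.
Only numpy, scipy, OpenCV 4.12 (cv2) and the standard library are available. Lean on these libraries where they do the work, as an engineer would, in place of code of your own. Each camera call takes 0.05 s, during which the arm holds its last target. There are 200 camera calls.

### The job

Rebuild the airbrush compressor's intake filter on its post: first the perforated support plate, then the bronze filter element on top of it, then the clamp cap. The post swivels, so feel, without forcing, for the angle at which the cap's slot drops over its hammer head, press the cap down against the spring with less than 25 N (the sintered element cracks), turn it clockwise to its stop and let it spring back locked. Leave the other things on the board alone.

Things in the scene. Friction and masses are not known exactly. Their poses are not given: they have to be found in the camera images.
- filter_head: Filter head, fixed on the ply work board (its top z = 60 mm): aluminium foot 90 mm across, 10 mm high, 44 mm pedestal to 33 mm, steel post above. Origin: centre of the foot's underside; z up the post axis. A brass hose barb points along +x, 47 mm from the axis, 22 mm up. Above the origin: the 22 mm thick post ends at 56 mm and tapers to an 8 mm neck at 63.5 mm.
- post_top (a point): Centre of the top of the post's hammer head, 80.5 mm above the board: a steel bar 22 x 6.5 mm, underside at 74.2 mm, 17 mm long at the top. The post swivels stiffly (0.12 N m) in the foot: the bar's long way stands within 0.75 rad either side of the filter head's x; this angle is not reported: feel it (the slot allows 0.1 rad) or see it. Over 60 N from the cap bends it.
- spring_seat (a joint): How far the sprung seat ring (40 mm across, round the post, top 44 mm above the board when free) is pressed down, in m: 0 free, 0.0055 hard stop. Spring: 2.4 N preload plus 3 N per mm. Cap locked on the full stack: about 0.0018 (8 N). The cap turns freely only at 0.0036 to 0.0055 (about 13 to 19 N); past the hard stop the force shoots up.
- support_plate: Support plate: flat steel ring with many small perforations, 58 mm across, 7 mm thick, 24 mm bore. Lies flat on the board. Origin: centre of its underside. Either face may be up.
- filter_element: Filter element: plain ring of sintered bronze, 52 mm across, 20 mm high, 24 mm bore, brittle: cracks if pressed with more than 25 N. Stands flat on the board, bore upright. Origin: centre of its underside.
- clamp_cap: Clamp cap: aluminium disc 60 mm across, 5 mm thick, lying right way up. Origin: centre of its underside, z up. Two upright grip ears on top: outer flat faces 44 mm apart at y = +/-22 mm, 32 mm long along x, up to 25 mm above the underside. A slot 24 x 9 mm through the disc along its x axis takes the hammer head.
- cap_slot (a point): Centre of the slot's top, 5 mm above the cap's underside. With its x along the hammer head (either way round) the cap drops over it; else it rests on the bar, underside at 80.5 mm. Pressed down until its raised lands (6.8 mm above the underside) pass under the bar, it turns clockwise from above by 75 to 82 degrees to a solid stop; let go, it springs up and its grooves (at 5 mm) catch the bar.
- filter_cover: Bystander, leave alone: black ribbed plastic cover of the filter, 72 mm across, 59 mm high, set down on its mouth. Origin: centre of its underside.
- tinlet_2: Bystander, leave alone: paint tinlet, 33 mm across, 34 mm high. Origin: centre of its underside.
- tinlet_1: Bystander, leave alone: second paint tinlet, 33 mm across, 34 mm high. Origin: centre of its underside.
- paint_brush: Bystander, leave alone: thin paint brush, 150 mm long, lying. Origin: centre of its underside.
- needle_file: Bystander, leave alone: needle file, 156 mm long, lying at the back of the board. Origin: centre of its underside.
- marker_pen: Bystander, leave alone: felt marker pen, 115 mm long, lying. Origin: centre of its underside.
Mind the look-alikes: they are no part of the job. Leave any pink look-alike of the clamp_cap alone.

How it is judged:
By the outcome, as a careful person would: the job done as asked, in the order asked, and still so for the second after the job is handed in, with the robot touching nothing.
It also fails if it takes over 72 s, if anything falls off the work surface, if the arm or the gripper's body presses on something with over 40 N, if the wrist force passes 120 N, or if a joint passes its speed limit or range.

## Working session

There is one attempt and no reset: what is moved stays moved. The work goes in short steps, Python scripts to look and compute and a tool call to move; the robot and the scene stay as the last step left them, time stands still between calls to the robot, and variables do not carry over. Pictures are saved under pics/ and viewed, at most 10 in all, crops included, and the job is handed in when it is done.

Besides the shell and the picture viewer there is one more tool, called after "Request:" as a command line: name --argument value ..., lists and objects as JSON in quotes. move_arm: Moves the arm, as the interface text tells. Its arguments: {"type":"object","properties":{"steps":{"type":"array"},"gripper":{"type":"number"},"newtons":{"type":"number"}},"required":["steps"]}

```bash
mkdir -p pics; ls
cat > h.py <<'E'
from bench import env, vision, order
import numpy as np, cv2
from scipy.spatial.transform import Rotation as R
def cam(name):
    c=vision.get_calibration(name); K=np.array(c["K"])
    if name=="wrist":
        o=env.get_obs(); T=np.eye(4); T[:3,:3]=R.from_rotvec(o["eef_rot"]).as_matrix(); T[:3,3]=o["tcp_pos"]
        M=T@np.array(c["tool_from_camera"])
    else:
        W=np.eye(4); W[:3,:3]=R.from_rotvec(np.ravel(c["rvec"])).as_matrix(); W[:3,3]=np.ravel(c["tvec"]); M=np.linalg.inv(W)
    return K,c["k1"],M
def shot(name,fn):
    K,k1,M=cam(name); im,d=vision.get_image(name)
    cv2.imwrite(f"pics/{fn}.png",im[:,:,::-1]); np.savez(f"pics/{fn}.npz",im=im,d=d,K=K,k1=k1,M=M)
def rays(u,v,K,k1):
    D=np.array([k1,0,0,0,0.])
    p=np.stack([np.ravel(u),np.ravel(v)],1).astype(np.float64).reshape(-1,1,2)
    return cv2.undistortPoints(p,K,D).reshape(-1,2)
def onplane(fn,uv,z):
    f=np.load(f"pics/{fn}.npz"); uv=np.array(uv,float); n=rays(uv[:,0],uv[:,1],f["K"],float(f["k1"]))
    M=f["M"]; dirs=np.c_[n,np.ones(len(n))]@M[:3,:3].T; o=M[:3,3]
    return o+dirs*((z-o[2])/dirs[:,2])[:,None]
def cloud(fn):
    f=np.load(f"pics/{fn}.npz"); v,u=np.mgrid[:480,:640]; n=rays(u,v,f["K"],float(f["k1"])); d=f["d"].reshape(-1,1)
    P=np.c_[n*d,d]@f["M"][:3,:3].T+f["M"][:3,3]; P[d[:,0]==0]=np.nan
    return P.reshape(480,640,3)
E
python3 - <<'E'
from h import *
shot("scene","s1"); shot("side","d1"); shot("wrist","w1")
a=cv2.imread("pics/s1.png");b=cv2.imread("pics/d1.png")
o=env.get_obs();print(o)
for n in("scene","side","wrist"):print(n,cam(n)[2].round(3).tolist())
E
```

```text
pics
{'clock': 0.15, 'qpos': array([ 1.18599497e+00,  2.87012575e-01,  1.57779707e+00,  8.80767884e-06,
        1.27858338e+00, -1.50001393e-01]), 'dq': array([-0.00023676, -0.0027262 , -0.00385055, -0.00039552, -0.00244187,
       -0.0001614 ]), 'effort': array([ 1.23802205e-03, -4.06598818e+01, -2.93141448e+01, -1.21595535e-04,
        3.86806758e-03, -1.76448441e-05]), 'tcp_pos': array([0.1568036 , 0.65598229, 0.20235499]), 'eef_rot': array([-3.67923426e-01, -3.11948546e+00,  2.72360221e-03]), 'contact_force': array([-0.56563109, -0.01318822, -1.14381634]), 'moment': array([ 0.07096681, -0.04834133, -0.00440433]), 'finger_force': 0.0, 'opening': 0.08546303059030176}
scene [[0.824, -0.374, 0.426, -0.114], [-0.567, -0.569, 0.596, -0.991], [0.02, -0.733, -0.68, 1.095], [0.0, 0.0, 0.0, 1.0]]
side [[-1.0, 0.012, 0.016, 0.497], [-0.009, 0.439, -0.899, 1.252], [-0.018, -0.899, -0.439, 0.788], [0.0, 0.0, 0.0, 1.0]]
wrist [[0.233, 0.937, 0.26, 0.091], [0.972, -0.224, -0.064, 0.673], [-0.001, 0.267, -0.964, 0.373], [0.0, 0.0, 0.0, 1.0]]
```

View pics/s1.png

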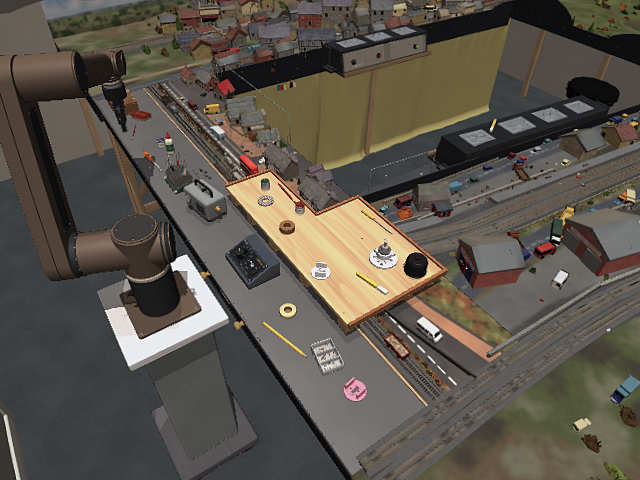

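The scene view shows the board. The plate candidate is at (265,200), the bronze ring at (287,227), a silver cap at (320,270), the head at (383,255) and the cover at (416,264). Look-alikes off the board are a yellowish ring at (288,310) and a pink cap at (355,390).

View pics/d1.png

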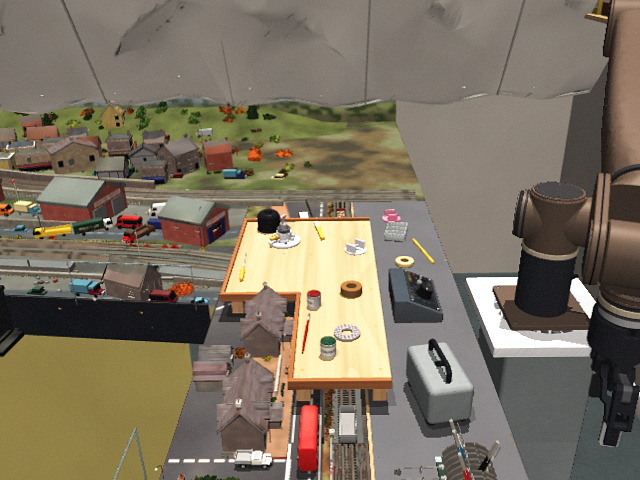

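Run:
```python
from h import *
P=cloud("s1")
for n,u,v in[("plate",265,200),("elem",287,227),("cap",320,270),("head",383,255),("cover",416,264),("ring",288,310),("pink",355,390)]:
    w=P[v-8:v+9,u-8:u+9].reshape(-1,3); print(n,np.nanmedian(w,0).round(3),np.nanmax(w[:,2]).round(3))
```

```text
plate [0.476 0.193 0.063] 0.073
elem [0.463 0.014 0.071] 0.087
cap [ 0.443 -0.204  0.067] 0.089
head [ 0.631 -0.276  0.083] 0.121
cover [ 0.677 -0.37   0.109] 0.126
ring [ 0.307 -0.238  0.009] 0.019
pink [ 0.313 -0.554  0.006] 0.03
```

The side view shows the plate at (347,332) with a tinlet 15 px to its left and below, the element at (351,289), the cap at (356,247) and the head at (285,238). The other ring and the pink cap lie off the board, so they are look-alikes. I'll check the choices in one close crop.

Run:
```python
from h import *
a=cv2.imread("pics/s1.png");b=cv2.imread("pics/d1.png")
def c(i,u,v):return cv2.resize(i[v-25:v+25,u-33:u+34],(400,300),interpolation=cv2.INTER_CUBIC)
cv2.imwrite("pics/c1.png",np.vstack([np.hstack([c(a,270,200),c(a,290,225)]),np.hstack([c(a,320,270),c(a,385,255)])]))
P=cloud("s1");Q=cloud("d1")
from scipy.optimize import least_squares
def circ(P,u,v,zlo,zhi,nm,r):
    w=P[v-25:v+25,u-25:u+25].reshape(-1,3);w=w[(w[:,2]>zlo)&(w[:,2]<zhi)]
    c=np.nanmedian(P[v-4:v+5,u-4:u+5].reshape(-1,3),0);w=w[np.hypot(*(w[:,:2]-c[:2]).T)<r]
    print(nm,len(w),w.mean(0).round(4),((w.max(0)+w.min(0))/2).round(4),np.ptp(w,axis=0).round(3))
circ(P,265,200,.0645,.07,"plate s",.045);circ(Q,347,332,.0645,.07,"plate d",.045)
circ(P,287,227,.074,.084,"elem s",.04);circ(Q,351,289,.074,.084,"elem d",.04)
circ(P,320,270,.063,.088,"cap s",.045);circ(Q,356,247,.063,.088,"cap d",.045)
circ(P,383,255,.064,.072,"foot s",.06);circ(Q,285,238,.064,.072,"foot d",.06)
circ(P,385,244,.12,.15,"top s",.06);circ(Q,284,230,.12,.15,"top d",.06)
```

```text
plate s 91 [0.4751 0.1926 0.0669] [0.4693 0.1974 0.0673] [0.064 0.082 0.005]
plate d 278 [0.4774 0.1917 0.0668] [0.4769 0.1915 0.0672] [0.055 0.06  0.005]
elem s 123 [0.4604 0.0175 0.0792] [0.4603 0.0187 0.079 ] [0.05  0.054 0.01 ]
elem d 193 [0.4631 0.0232 0.0786] [0.4629 0.0227 0.0786] [0.05  0.051 0.009]
cap s 272 [ 0.4421 -0.2072  0.0703] [ 0.4453 -0.2025  0.0755] [0.083 0.085 0.025]
cap d 232 [ 0.4428 -0.2023  0.0717] [ 0.4398 -0.2016  0.0745] [0.074 0.077 0.023]
foot s 234 [ 0.6304 -0.2795  0.0687] [ 0.6286 -0.2789  0.068 ] [0.116 0.109 0.008]
foot d 181 [ 0.6385 -0.2439  0.0684] [ 0.6445 -0.254   0.068 ] [0.096 0.091 0.008]
top s 31 [ 0.6398 -0.269   0.1309] [ 0.64   -0.2673  0.132 ] [0.014 0.02  0.024]
top d 34 [ 0.6433 -0.2646  0.1324] [ 0.6439 -0.2658  0.1305] [0.016 0.022 0.021]
```

View pics/c1.png

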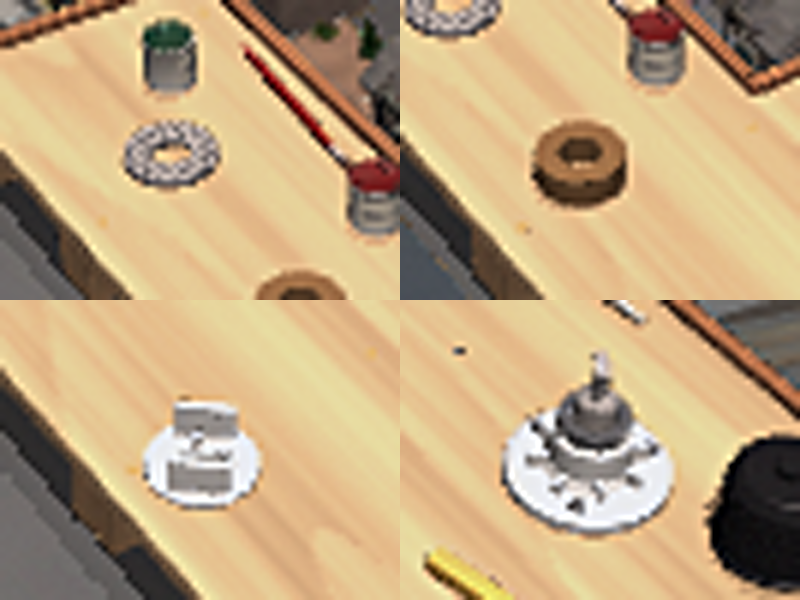

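Choices confirmed: all four parts sit on the board and the bar stands on the post. Next are the obstacles and the orientations.

```bash
cat >> h.py <<'E'
def go(x,y,z,ang=None):
    "tool shift + yaw to world point; ang = world angle of tool y (mod pi)"
    o=env.get_obs(); M=R.from_rotvec(o["eef_rot"]).as_matrix(); d=M.T@(np.array([x,y,z])-o["tcp_pos"])
    a=np.arctan2(M[1,1],M[0,1]); yaw=0 if ang is None else (a-ang+np.pi/2)%np.pi-np.pi/2
    print("shift",d.round(4),"yaw",round(yaw,3),"toolyang",round(a,3),"j6",o["qpos"][5].round(3),"t",o["clock"])
E
python3 - <<'E'
from h import *
P=cloud("d1");S=cloud("s1")
for n,Q,u,v in[("tin g",P,328,346),("tin r",P,314,299),("box",P,438,380),("ctrl",P,415,295),("barb",S,416,264)]:
    w=Q[v-10:v+10,u-10:u+10].reshape(-1,3);print(n,np.nanmedian(w,0).round(3),np.nanmax(w,0).round(3))
w=P[330:425,400:475].reshape(-1,3);w=w[w[:,2]>.03];print("box",w.min(0),w.max(0))
for Q in(P,S):
    w=Q.reshape(-1,3);w=w[np.hypot(w[:,0]-.442,w[:,1]+.203)<.045];w=w[w[:,2]>.068]
    c=w.mean(0)[:2];U,s,V=np.linalg.svd(w[:,:2]-c);print("cap",c,len(w),s,V)
    w=Q.reshape(-1,3);w=w[np.hypot(w[:,0]-.641,w[:,1]+.266)<.03];w=w[w[:,2]>.128];print(w.round(3).tolist())
go(.477,.1915,.2)
E
```

```text
tin g [0.515 0.267 0.081] [0.536 0.281 0.097]
tin r [0.549 0.081 0.071] [0.574 0.094 0.097]
box [0.315 0.383 0.088] [0.334 0.409 0.113]
ctrl [0.31  0.024 0.056] [0.338 0.068 0.072]
barb [ 0.679 -0.366  0.107] [ 0.766 -0.29   0.126]
box [0.24616135 0.25943459 0.03006884] [0.35954285 0.52066195 0.12147889]
cap [ 0.44393004 -0.20548371] 136 [0.22556518 0.11927522] [[ 0.64082877  0.76768385]
 [-0.76768385  0.64082877]]
[[0.642, -0.274, 0.14], [0.639, -0.275, 0.14], [0.647, -0.272, 0.138], [0.644, -0.267, 0.14], [0.641, -0.265, 0.141], [0.639, -0.277, 0.136], [0.636, -0.272, 0.138], [0.649, -0.26, 0.14], [0.646, -0.263, 0.139], [0.643, -0.258, 0.141], [0.641, -0.265, 0.138], [0.639, -0.271, 0.135], [0.637, -0.276, 0.133], [0.652, -0.26, 0.137], [0.649, -0.257, 0.138], [0.647, -0.264, 0.136], [0.643, -0.256, 0.139], [0.641, -0.264, 0.135], [0.649, -0.256, 0.136], [0.646, -0.255, 0.136], [0.644, -0.263, 0.133], [0.642, -0.268, 0.131], [0.644, -0.262, 0.13], [0.642, -0.266, 0.129]]
cap [ 0.44266889 -0.20759277] 125 [0.21134188 0.11550499] [[-0.61390171 -0.78938247]
 [ 0.78938247 -0.61390171]]
[[0.647, -0.257, 0.14], [0.647, -0.261, 0.143], [0.641, -0.264, 0.144], [0.644, -0.264, 0.143], [0.638, -0.267, 0.144], [0.643, -0.266, 0.14], [0.637, -0.269, 0.142], [0.639, -0.271, 0.142], [0.636, -0.27, 0.139], [0.641, -0.27, 0.136], [0.641, -0.274, 0.139], [0.633, -0.274, 0.139], [0.634, -0.277, 0.141], [0.638, -0.278, 0.139], [0.638, -0.269, 0.129]]
shift [-0.4195 -0.3772  0.0029] yaw 0 toolyang 1.336 j6 -0.15 t 0.15
```

Request:
move_arm --steps '[[[-0.42,-0.377,0.0,0.956],[-0.42,-0.377,0.0,0.956],[-0.42,-0.377,0.0,0.956],[-0.42,-0.377,0.0,0.956],[-0.42,-0.377,0.0,0.956]]]' --gripper 0.085

```text
clock: 0.65
tcp_pos: [0.2996, 0.449, 0.2031]
eef_rot: [1.493, 2.764, -0.0]
contact_force: [1.2, 0.0, 0.3]
opening: 0.0845
finger_force: 0.0
```

```bash
python3 -c "
from h import *
go(.477,.1915,.16,.38)"
```

```text
shift [-0.3125  0.0072  0.0432] yaw 0.2 toolyang 0.58 j6 0.214 t 0.65
```

Request:
move_arm --steps '[[[-0.29,0.007,0.02,0.2],[-0.29,0.007,0.02,0.2],[-0.29,0.007,0.02,0.2],[-0.29,0.007,0.02,0.2],[-0.29,0.007,0.02,0.2]]]'

```text
clock: 1.15
tcp_pos: [0.4426, 0.2445, 0.1861]
eef_rot: [1.754, 2.606, 0.0]
contact_force: [1.3, 0.6, -0.3]
opening: 0.0848
finger_force: 0.0
```

```bash
python3 -c "
from h import *
shot('wrist','w2')
go(.477,.1915,.16,.38)
P=cloud('w2').reshape(-1,3)
w=P[(P[:,2]>.0645)&(P[:,2]<.071)&(np.hypot(P[:,0]-.477,P[:,1]-.1915)<.045)]
print(len(w),w.mean(0),(w.max(0)+w.min(0))/2,np.ptp(w,axis=0))
"
```

```text
shift [-0.0552  0.0108  0.0258] yaw 0.001 toolyang 0.381 j6 -0.085 t 1.2
2346 [0.47523748 0.19237537 0.06692753] [0.47567702 0.19129278 0.0667703 ] [0.057036   0.05700034 0.00450297]
```

View pics/w2.png

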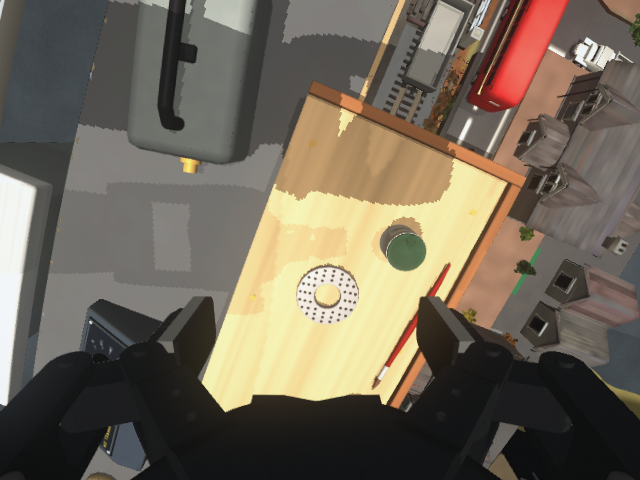

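The wrist view shows the plate whole at (327,294), centred at (0.4757, 0.1915), and the green tinlet at (404,248) clear of the fingers. I'll go down over it.

```bash
python3 -c "
from h import *
go(.4757,.1915,.08,.38)"
```

```text
shift [-0.0543  0.0095  0.1058] yaw 0.001 toolyang 0.381 j6 -0.085 t 1.2
```

Request:
move_arm --steps '[[[-0.054,0.0095,0.05,0],[-0.054,0.0095,0.09,0],[-0.054,0.0095,0.105,0],[-0.054,0.0095,0.105,0],[-0.054,0.0095,0.105,0]]]' --gripper 0.068 --newtons 30

```text
clock: 1.7
tcp_pos: [0.4711, 0.2002, 0.0815]
eef_rot: [-1.754, -2.606, 0.0]
contact_force: [0.2, 0.1, 0.3]
opening: 0.0685
finger_force: 0.0
```

```bash
python3 -c "
from h import *
go(.4757,.1915,.06,.38);shot('wrist','w3')
P=cloud('w3').reshape(-1,3)
w=P[(P[:,2]>.0645)&(P[:,2]<.071)&(np.hypot(P[:,0]-.477,P[:,1]-.1915)<.045)]
print(len(w),w.mean(0),(w.max(0)+w.min(0))/2,np.ptp(w,axis=0))
"
```

```text
shift [-0.0098  0.001   0.0215] yaw 0.006 toolyang 0.386 j6 -0.183 t 1.7
5809 [0.47518683 0.19263384 0.06693108] [0.47573734 0.19132451 0.06705035] [0.05720847 0.05711735 0.00508473]
```

View pics/w3.png

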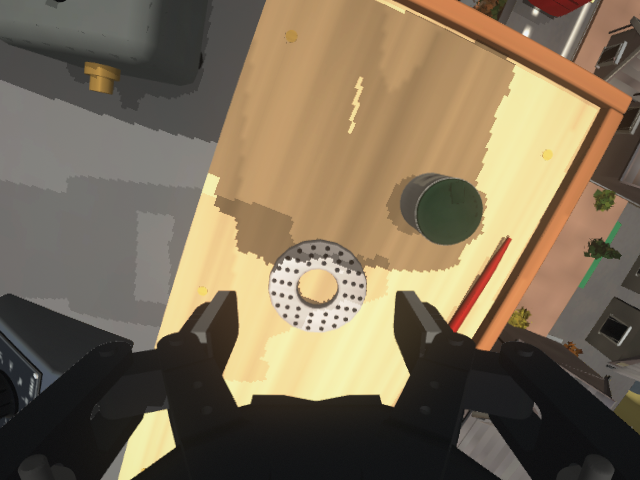

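The picture shows the plate at (318,286), about 10 mm ahead of the finger line, with nothing between the fingers and the board. I'll correct that and go down.

Request:
move_arm --steps '[[[-0.01,0.001,0,0],[-0.01,0.001,0.01,0],[-0.01,0.001,0.016,0],[-0.01,0.001,0.02,0],[-0.01,0.001,0.02,0]]]'

```text
clock: 2.25
tcp_pos: [0.475, 0.191, 0.0602]
eef_rot: [-1.753, -2.605, 0.002]
contact_force: [-0.1, 0.9, -0.4]
opening: 0.0681
finger_force: 0.0
```

```bash
python3 -c "
from h import *
go(.4757,.1915,.06,.38);print(env.get_obs()['contact_force'])"
```

```text
shift [0.0002 0.0009 0.0002] yaw 0.006 toolyang 0.386 j6 -0.202 t 2.25
[-0.1308558   0.87297482 -0.36532812]
```

Request:
move_arm --steps '[[[0,0.001,0.002,0],[0,0.001,0.003,0],[0,0.001,0.004,0],[0,0.001,0.005,0],[0,0.001,0.005,0]]]'

```text
clock: 2.75
tcp_pos: [0.4767, 0.1914, 0.0561]
eef_rot: [-1.754, -2.606, 0.0]
contact_force: [-0.9, -0.1, 1.3]
opening: 0.0684
finger_force: 0.0
```

Request:
move_arm --steps '[[[-0.001,0,0.001,0],[-0.001,0,0.002,0],[-0.001,0,0.002,0]]]'

```text
clock: 3.05
tcp_pos: [0.477, 0.1904, 0.0541]
eef_rot: [-1.754, -2.606, 0.0]
contact_force: [0.6, -0.5, 0.0]
opening: 0.0682
finger_force: 0.0
```

Request:
move_arm --steps '[[[0,0,0,0],[0,0,0,0],[0,0,0,0],[0,0,0,0],[0,0,0,0]]]' --gripper 0.05 --newtons 30

```text
clock: 3.55
tcp_pos: [0.4771, 0.1905, 0.0543]
eef_rot: [1.754, 2.606, 0.0]
contact_force: [0.7, -0.1, -0.2]
opening: 0.0499
finger_force: 0.0
```

```bash
python3 -c "
from h import *
shot('wrist','w4')
P=cloud('w4').reshape(-1,3)
w=P[(P[:,2]>.0645)&(P[:,2]<.071)&(np.hypot(P[:,0]-.477,P[:,1]-.1915)<.045)]
print(len(w),w.mean(0),(w.max(0)+w.min(0))/2,np.ptp(w,axis=0))
"
```

```text
7957 [0.47525912 0.19286214 0.06690069] [0.4759028  0.19128222 0.06696168] [0.05760217 0.05768481 0.00490914]
```

View pics/w4.png

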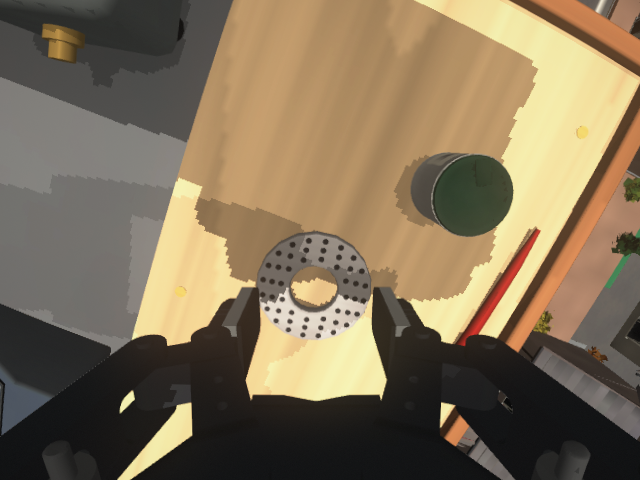

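The tips at (245,290) and (380,290) still stand nearer the camera than the plate at (314,286), so they are above it. I'll measure the height of the tips.

```bash
python3 -c "
from h import *
f=np.load('pics/w4.npz');d=f['d'];P=cloud('w4')
o=env.get_obs();M=R.from_rotvec(o['eef_rot']).as_matrix()
for u,v in[(245,293),(250,310),(235,310),(378,293),(385,310),(390,310),(240,340)]:
    print(u,v,d[v,u],P[v,u].round(4),(M.T@(P[v,u]-o['tcp_pos'])).round(4))
for n in('w2','w3','w4'):
    d=np.load(f'pics/{n}.npz')['d'];m=(d>0.05)&(d<.25); T=(cloud(n)[m])
    print(n,T[:,2].min(),m.sum(), np.percentile(T[:,2],[.5,1,5]))
"
```

```text
245 293 0.1400502 [0.4463 0.1906 0.0952] [ 0.0117 -0.0286 -0.041 ]
250 310 0.1309841 [0.4507 0.1896 0.1053] [ 0.0091 -0.0248 -0.0511]
235 310 0.12462594 [0.4457 0.1906 0.1111] [ 0.012  -0.0291 -0.0569]
378 293 0.13912833 [0.4963 0.2113 0.0961] [ 0.0121  0.0256 -0.0418]
385 310 0.124618486 [0.4962 0.2112 0.1112] [ 0.012   0.0255 -0.0569]
390 310 0.12419491 [0.4978 0.212  0.1116] [ 0.0122  0.0273 -0.0573]
240 340 0.115076035 [0.4513 0.187  0.1226] [ 0.0065 -0.0252 -0.0683]
w2 0.0671895652481792 79639 [0.08289299 0.08531652 0.08754128]
w3 -0.002950563349369939 263057 [-0.00125622 -0.00100154 -0.00016223]
w4 -0.003169718495114021 302731 [-0.0013221  -0.00110919 -0.00041474]
```

```bash
python3 -c "
from h import *
o=env.get_obs();M=R.from_rotvec(o['eef_rot']).as_matrix();print(o['opening'],cam('wrist')[2][:3,3]-o['tcp_pos'])
P=(cloud('w4').reshape(-1,3)-o['tcp_pos'])@M
uv=np.stack(np.mgrid[:480,:640],-1).reshape(-1,2)
for s in(-1,1):
    y=P[:,1]*s;m=(y>.015)&(y<.05)&(abs(P[:,0])<.02)&(P[:,2]<-.003)
    q=P[m];i=np.argsort(-q[:,2])[::40][:14];print(np.c_[q[i].round(4),uv[m][i]])
"
```

```text
0.04982986679665993 [-0.02560894  0.06374987  0.17047184]
[[ 1.47e-02 -4.81e-02 -3.80e-03  2.58e+02  2.21e+02]
 [-6.10e-03 -4.47e-02 -4.50e-03  2.96e+02  2.30e+02]
 [-5.50e-03 -4.99e-02 -4.70e-03  2.95e+02  2.20e+02]
 [ 8.00e-04 -3.11e-02 -4.80e-03  2.84e+02  2.55e+02]
 [ 1.40e-03 -3.94e-02 -4.90e-03  2.83e+02  2.39e+02]
 [ 1.18e-02 -3.46e-02 -5.00e-03  2.64e+02  2.47e+02]
 [ 8.60e-03 -2.97e-02 -5.00e-03  2.70e+02  2.57e+02]
 [ 1.61e-02 -3.39e-02 -5.10e-03  2.56e+02  2.48e+02]
 [ 3.70e-03 -3.30e-02 -5.10e-03  2.79e+02  2.51e+02]
 [ 1.51e-02 -4.00e-02 -5.20e-03  2.58e+02  2.36e+02]
 [ 4.80e-03 -4.79e-02 -5.20e-03  2.77e+02  2.22e+02]
 [ 9.80e-03 -4.91e-02 -5.30e-03  2.68e+02  2.19e+02]
 [ 1.78e-02 -2.97e-02 -5.30e-03  2.53e+02  2.56e+02]
 [ 9.80e-03 -4.54e-02 -5.40e-03  2.68e+02  2.26e+02]]
[[ 1.93e-02  4.83e-02 -3.50e-03  2.49e+02  4.10e+02]
 [ 1.96e-02  3.83e-02 -4.50e-03  2.49e+02  3.91e+02]
 [ 1.00e-04  4.99e-02 -4.70e-03  2.85e+02  4.11e+02]
 [ 1.39e-02  4.11e-02 -4.80e-03  2.60e+02  3.96e+02]
 [ 1.12e-02  4.13e-02 -4.90e-03  2.65e+02  3.96e+02]
 [-3.70e-03  4.59e-02 -5.00e-03  2.92e+02  4.03e+02]
 [ 1.93e-02  4.94e-02 -5.10e-03  2.50e+02  4.13e+02]
 [-1.15e-02  2.74e-02 -5.10e-03  3.06e+02  3.67e+02]
 [ 1.24e-02  3.04e-02 -5.20e-03  2.63e+02  3.75e+02]
 [ 1.93e-02  2.36e-02 -5.20e-03  2.50e+02  3.62e+02]
 [-1.00e-04  3.00e-02 -5.30e-03  2.86e+02  3.73e+02]
 [ 1.56e-02  4.40e-02 -5.30e-03  2.57e+02  4.02e+02]
 [ 9.30e-03  3.11e-02 -5.30e-03  2.69e+02  3.76e+02]
 [ 1.25e-02  4.88e-02 -5.40e-03  2.63e+02  4.11e+02]]
```

```bash
python3 -c "
from h import *
o=env.get_obs();M=R.from_rotvec(o['eef_rot']).as_matrix()
Q=(cloud('w4').reshape(-1,3)-o['tcp_pos'])@M;Q=Q.reshape(480,640,3)
for c in(380,388,395,250,245):
    print(c,[(r,*(Q[r,c]*1000).round(0).astype(int)) for r in range(280,350,6)])
"
```

```text
380 [(280, np.int64(3), np.int64(33), np.int64(-5)), (286, np.int64(0), np.int64(34), np.int64(-5)), (292, np.int64(12), np.int64(27), np.int64(-40)), (298, np.int64(12), np.int64(26), np.int64(-47)), (304, np.int64(10), np.int64(25), np.int64(-48)), (310, np.int64(8), np.int64(25), np.int64(-49)), (316, np.int64(6), np.int64(25), np.int64(-50)), (322, np.int64(3), np.int64(25), np.int64(-50)), (328, np.int64(1), np.int64(25), np.int64(-50)), (334, np.int64(-2), np.int64(26), np.int64(-50)), (340, np.int64(-3), np.int64(25), np.int64(-52)), (346, np.int64(-6), np.int64(26), np.int64(-52))]
388 [(280, np.int64(3), np.int64(38), np.int64(-5)), (286, np.int64(0), np.int64(38), np.int64(-5)), (292, np.int64(11), np.int64(30), np.int64(-39)), (298, np.int64(12), np.int64(29), np.int64(-47)), (304, np.int64(12), np.int64(28), np.int64(-52)), (310, np.int64(12), np.int64(27), np.int64(-57)), (316, np.int64(12), np.int64(26), np.int64(-61)), (322, np.int64(11), np.int64(25), np.int64(-64)), (328, np.int64(9), np.int64(25), np.int64(-64)), (334, np.int64(7), np.int64(25), np.int64(-65)), (340
[... 1206 characters left out ...]
int64(-1), np.int64(-25), np.int64(-56)), (346, np.int64(-3), np.int64(-25), np.int64(-56))]
245 [(280, np.int64(4), np.int64(-36), np.int64(-7)), (286, np.int64(0), np.int64(-36), np.int64(-6)), (292, np.int64(12), np.int64(-28), np.int64(-41)), (298, np.int64(13), np.int64(-27), np.int64(-48)), (304, np.int64(12), np.int64(-26), np.int64(-52)), (310, np.int64(12), np.int64(-25), np.int64(-58)), (316, np.int64(12), np.int64(-25), np.int64(-61)), (322, np.int64(9), np.int64(-25), np.int64(-61)), (328, np.int64(8), np.int64(-25), np.int64(-63)), (334, np.int64(6), np.int64(-25), np.int64(-63)), (340, np.int64(4), np.int64(-24), np.int64(-64)), (346, np.int64(1), np.int64(-25), np.int64(-64))]
```

```bash
python3 -c "
from h import *
for n in('d1','s1'):
    P=cloud(n).reshape(-1,3);w=P[(np.hypot(P[:,0]-.157,P[:,1]-.656)<.09)&(P[:,2]>.14)]
    print(n,len(w),np.sort(w[:,2])[:12].round(3))
shot('side','d2');shot('scene','s2')
for n in('d2','s2'):
    P=cloud(n).reshape(-1,3);w=P[(np.hypot(P[:,0]-.477,P[:,1]-.1905)<.04)&(P[:,2]>.063)]
    w=w[np.argsort(w[:,2])];print(n,len(w),np.histogram(w[:,2],np.arange(.06,.16,.005)))
"
```

```text
d1 12224 [0.241 0.242 0.242 0.242 0.242 0.242 0.242 0.243 0.243 0.243 0.243 0.243]
s1 967 [0.244 0.246 0.247 0.248 0.248 0.248 0.249 0.25  0.25  0.251 0.251 0.252]
d2 3090 (array([ 74, 231,   2,   0,   0,  18,  30,  34,  34,  41,  27,  35,  38,
        19,  39,  54,  32,  26,  66]), array([0.06 , 0.065, 0.07 , 0.075, 0.08 , 0.085, 0.09 , 0.095, 0.1  ,
       0.105, 0.11 , 0.115, 0.12 , 0.125, 0.13 , 0.135, 0.14 , 0.145,
       0.15 , 0.155]))
s2 930 (array([34, 79, 11,  0,  1,  7,  8, 13, 11, 19, 13, 12,  9, 13, 13, 10, 11,
        4, 19]), array([0.06 , 0.065, 0.07 , 0.075, 0.08 , 0.085, 0.09 , 0.095, 0.1  ,
       0.105, 0.11 , 0.115, 0.12 , 0.125, 0.13 , 0.135, 0.14 , 0.145,
       0.15 , 0.155]))
```

Side, scene and wrist depth agree that the real fingertips end 26 mm (shut) to 39 mm (open) behind the reported TCP. I'll allow for that and reopen, then go lower.

Request:
move_arm --steps '[[[0,0,0,0],[0,0,0,0],[0,0,0.01,0],[0,0,0.017,0],[0,0,0.017,0]]]' --gripper 0.068

```text
clock: 4.2
tcp_pos: [0.4756, 0.1902, 0.0353]
eef_rot: [-1.753, -2.604, 0.004]
contact_force: [0.2, -0.9, -0.2]
opening: 0.068
finger_force: 0.0
```

Request:
move_arm --steps '[[[0,0,0.003,0],[0,0,0.005,0],[0,0,0.007,0],[0,0,0.007,0]]]'

```text
clock: 4.6
tcp_pos: [0.477, 0.1905, 0.03]
eef_rot: [-1.754, -2.606, 0.0]
contact_force: [1.0, -0.9, 0.5]
opening: 0.068
finger_force: 0.0
```

Request:
move_arm --steps '[[[0,0,0.001,0],[0,0,0.001,0],[0,0,0.001,0],[0,0,0.001,0],[0,0,0.001,0]]]' --gripper 0.048 --newtons 40

```text
clock: 5.1
tcp_pos: [0.4775, 0.1906, 0.0303]
eef_rot: [1.754, 2.606, 0.0]
contact_force: [-1.7, -1.2, 4.8]
opening: 0.0549
finger_force: 41.9
```

Request:
move_arm --steps '[[[0,0,-0.01,0],[0,0,-0.03,0],[0,0,-0.06,0],[0,0,-0.1,0],[0,0,-0.12,0]]]'

```text
clock: 5.6
tcp_pos: [0.4788, 0.1908, 0.1533]
eef_rot: [1.752, 2.603, 0.006]
contact_force: [1.0, -0.2, -0.1]
opening: 0.0551
finger_force: 42.5
```

```bash
python3 -c "
from h import *
shot('wrist','w5');o=env.get_obs();print(o['tcp_pos'],o['opening'],o['finger_force'],o['contact_force'])
M=R.from_rotvec(o['eef_rot']).as_matrix();Q=(cloud('w5').reshape(-1,3)-o['tcp_pos'])@M
w=Q[(Q[:,2]>-.05)&(Q[:,2]<-.02)&(abs(Q[:,0])<.04)&(abs(Q[:,1])<.026)];print(len(w),w.min(0),w.max(0))
A=np.c_[w[:,:2],np.ones(len(w))];print(np.linalg.lstsq(A,w[:,2],rcond=None)[0])
"
```

```text
[0.48056049 0.1912365  0.15620344] 0.055144926873331404 42.53347121179104 [0.14154347 1.78012705 1.05452565]
10510 [-0.02760644 -0.02599066 -0.04352983] [ 0.03018828  0.02599642 -0.02676371]
[ 0.00154274  0.00491097 -0.03354022]
```

View pics/w5.png

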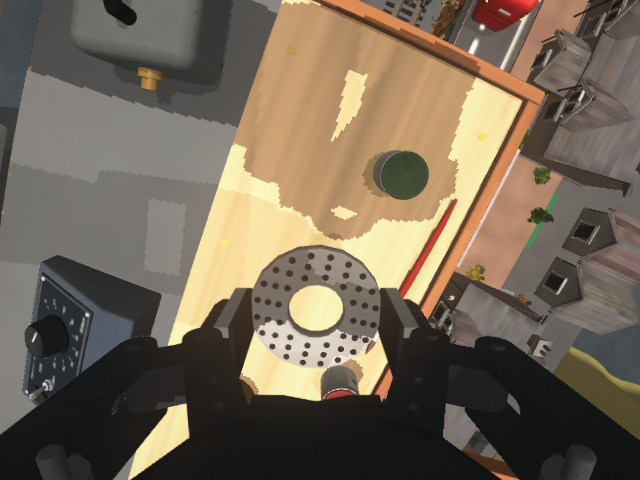

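The plate is held level at (316,306), with its underside at about tool z −26.5 mm. I'll carry it to beside the post.

Request:
move_arm --steps '[[[-0.05,-0.002,-0.01,0],[-0.1,-0.004,-0.01,0],[-0.15,-0.006,-0.01,0],[-0.2,-0.008,-0.01,0],[-0.25,-0.01,-0.01,0]]]'

```text
clock: 6.15
tcp_pos: [0.5615, -0.0456, 0.1585]
eef_rot: [-1.754, -2.606, -0.0]
contact_force: [1.8, -0.0, -0.6]
opening: 0.0551
finger_force: 42.5
```

Request:
move_arm --steps '[[[-0.05,-0.002,0,0],[-0.1,-0.004,0,0],[-0.15,-0.006,0,0],[-0.2,-0.008,0,0],[-0.25,-0.01,0,0]]]'

```text
clock: 6.65
tcp_pos: [0.6463, -0.2807, 0.1579]
eef_rot: [-1.754, -2.605, -0.0]
contact_force: [0.4, -0.2, 0.4]
opening: 0.055
finger_force: 42.5
```

```bash
python3 -c "
from h import *
go(.66,-.312,.165)"
```

```text
shift [-0.0341  0.0009 -0.0071] yaw 0 toolyang 0.386 j6 -0.939 t 6.65
```

Request:
move_arm --steps '[[[-0.034,0.001,-0.007,0],[-0.034,0.001,-0.007,0],[-0.034,0.001,-0.007,0],[-0.034,0.001,-0.007,0]]]'

```text
clock: 7.05
tcp_pos: [0.6595, -0.3087, 0.1651]
eef_rot: [-1.752, -2.605, -0.0]
contact_force: [-0.8, 0.6, 0.0]
opening: 0.055
finger_force: 42.5
```

```bash
python3 -c "
from h import *
shot('wrist','w6');o=env.get_obs();print(o['tcp_pos'],o['clock'])
a=cv2.imread('pics/w6.png');cv2.imwrite('pics/c2.png',cv2.resize(a[100:370,150:510],(800,600),interpolation=cv2.INTER_CUBIC))
M=R.from_rotvec(o['eef_rot']).as_matrix();P=cloud('w6').reshape(-1,3);Q=(P-o['tcp_pos'])@M
s=(P[:,2]>.137)&(P[:,2]<.145)&(np.hypot(P[:,0]-.641,P[:,1]+.266)<.02)
print(s.sum(),P[s].mean(0),Q[s].mean(0)); U,S,V=np.linalg.svd(P[s][:,:2]-P[s][:,:2].mean(0));print(S/np.sqrt(s.sum()),V[0],np.arctan2(V[0,1],V[0,0]))
s=(Q[:,2]>-.037)&(Q[:,2]<-.030)&(abs(Q[:,0])<.04)&(abs(Q[:,1])<.026);print('plate',Q[s].min(0),Q[s].max(0))
"
```

```text
[ 0.65959334 -0.30843706  0.16537142] 7.1
460 [ 0.64195402 -0.26628705  0.14008397] [ 0.04564945 -0.0003939   0.02536131]
[0.00611985 0.00197577] [-0.5608998 -0.8278837] -2.1662685933067
plate [-0.02805796 -0.02599296 -0.03699991] [ 0.02970346  0.02599761 -0.03002534]
```

View pics/c2.png

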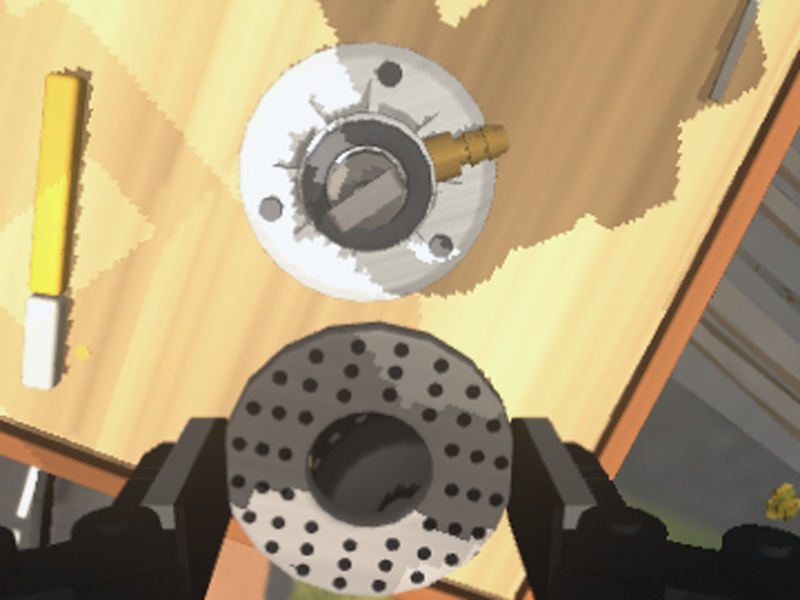

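The crop shows the bar at (367,200) lying along about 0.975 rad in world, the barb at (475,150), and the plate's bore at (370,468). I'll fit the bore and work out the shift.

```bash
cat >> h.py <<'E'
def bore(fn,ztop,M,t,rmin=.009,rmax=.016,c0=(0,0)):
    "fit bore circle in tool frame at face height ztop"
    Q=(cloud(fn).reshape(-1,3)-t)@M; r=np.hypot(Q[:,0]-c0[0],Q[:,1]-c0[1])
    f=np.load(f"pics/{fn}.npz"); 
    top=(abs(Q[:,2]-ztop)<.0025)&(r<.035); m=top.reshape(480,640).astype(np.uint8)
    m=cv2.morphologyEx(m,cv2.MORPH_CLOSE,np.ones((5,5)))
    cs,h=cv2.findContours(m,cv2.RETR_CCOMP,cv2.CHAIN_APPROX_NONE)
    inn=[c for c,k in zip(cs,h[0]) if k[3]>=0]; c=max(inn,key=len).reshape(-1,2)
    n=rays(c[:,0],c[:,1],f["K"],float(f["k1"])); Mt=f["M"]; d=np.c_[n,np.ones(len(n))]@Mt[:3,:3].T@M; o=(Mt[:3,3]-t)@M
    p=o+d*((ztop-o[2])/d[:,2])[:,None]
    A=np.c_[2*p[:,:2],np.ones(len(p))]; s=np.linalg.lstsq(A,(p[:,:2]**2).sum(1),rcond=None)[0]
    return s[:2],np.sqrt(s[2]+s[0]**2+s[1]**2),len(p)
E
python3 - <<'E'
from h import *
o=env.get_obs();M=R.from_rotvec(o['eef_rot']).as_matrix();t=o['tcp_pos']
Q=(cloud('w6').reshape(-1,3)-t)@M
s=(abs(Q[:,2]+.0335)<.0035)&(np.hypot(Q[:,0],Q[:,1])<.024);print('ztop',np.median(Q[s,2]))
print(bore('w6',-.0338,M,t))
# bar top: region pixels at top plane
P=cloud('w6').reshape(-1,3); s=(P[:,2]>.1385)&(P[:,2]<.145)&(np.hypot(P[:,0]-.641,P[:,1]+.266)<.02)
q=Q[s];print(s.sum(),cv2.minAreaRect((q[:,:2]*1000).astype(np.float32)),q.mean(0))
E
```

```text
ztop -0.03613496701789873
(array([1.34104087e-03, 6.79562197e-05]), np.float64(0.011428707856947938), 144)
411 ((45.56948471069336, -0.5180521011352539), (20.38254165649414, 6.876059055328369), 56.01383590698242) [ 0.04547422 -0.00056145  0.02510636]
```

Request:
move_arm --steps '[[[0.0445,-0.0006,0.0,0],[0.0445,-0.0006,0.02,0],[0.0445,-0.0006,0.045,0],[0.0445,-0.0006,0.045,0],[0.0445,-0.0006,0.045,0]]]'

```text
clock: 7.6
tcp_pos: [0.6424, -0.2678, 0.121]
eef_rot: [-1.752, -2.606, 0.0]
contact_force: [0.0, -0.5, 0.1]
opening: 0.0551
finger_force: 42.6
```

Run:
```python
from h import *
shot('wrist','w7');o=env.get_obs();M=R.from_rotvec(o['eef_rot']).as_matrix();t=o['tcp_pos'];print(t,o['contact_force'])
print(bore('w7',-.0350,M,t))
P=cloud('w7').reshape(-1,3);Q=(P-t)@M;s=(P[:,2]>.1355)&(P[:,2]<.145)&(np.hypot(P[:,0]-.642,P[:,1]+.266)<.013)
q=Q[s];print(s.sum(),q.mean(0),P[s].mean(0))
s=(np.hypot(Q[:,0],Q[:,1])<.024)&(abs(Q[:,2]+.035)<.004);print('ztop',np.median(Q[s,2]))
a=cv2.imread('pics/w7.png');cv2.imwrite('pics/c3.png',cv2.resize(a[230:380,210:420],(800,571),interpolation=cv2.INTER_CUBIC))
```

```text
[ 0.64322191 -0.26864411  0.12233776] [ 0.10027418  0.66025265 -0.73487038]
(array([ 0.00299758, -0.00022528]), np.float64(0.01164684742282305), 150)
528 [ 0.0015531  -0.00227052 -0.0177088 ] [ 0.64051543 -0.26805207  0.14004351]
ztop -0.035135104625614665
```

View pics/c3.png

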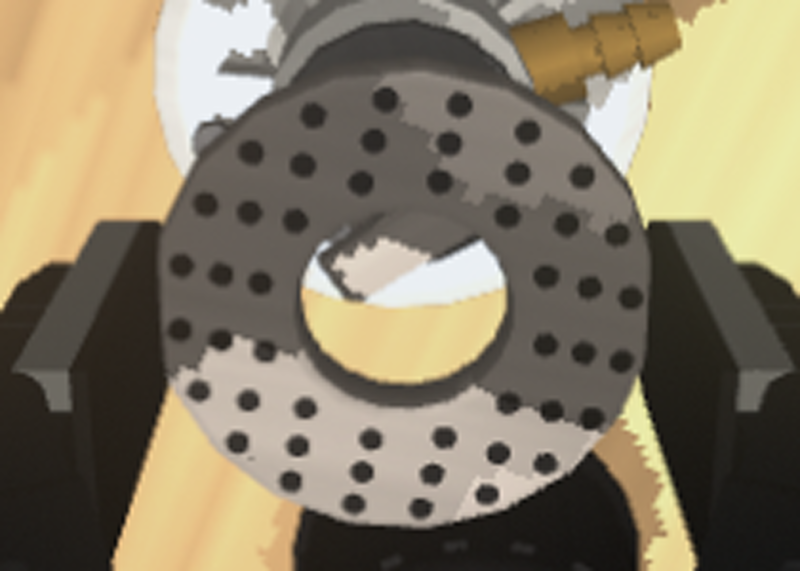

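The view through the bore shows the bar end at crop (340,280), roughly 1 to 2 mm off centre. I'll recompute in pure tool coordinates, since pose jitter spoiled the earlier numbers.

```bash
cat >> h.py <<'E'
TC=np.array(vision.get_calibration("wrist")["tool_from_camera"])
def tcloud(fn):
    f=np.load(f"pics/{fn}.npz"); v,u=np.mgrid[:480,:640]; n=rays(u,v,f["K"],float(f["k1"])); d=f["d"].reshape(-1,1)
    P=np.c_[n*d,d]@TC[:3,:3].T+TC[:3,3]; P[d[:,0]==0]=np.nan; return P
def tbore(fn,ztop,rr=.035):
    Q=tcloud(fn); f=np.load(f"pics/{fn}.npz"); r=np.hypot(Q[:,0],Q[:,1])
    m=((abs(Q[:,2]-ztop)<.0025)&(r<rr)).reshape(480,640).astype(np.uint8); m=cv2.morphologyEx(m,cv2.MORPH_CLOSE,np.ones((5,5)))
    cs,h=cv2.findContours(m,cv2.RETR_CCOMP,cv2.CHAIN_APPROX_NONE)
    c=max([c for c,k in zip(cs,h[0]) if k[3]>=0],key=len).reshape(-1,2)
    n=rays(c[:,0],c[:,1],f["K"],float(f["k1"])); d=np.c_[n,np.ones(len(n))]@TC[:3,:3].T; p=TC[:3,3]+d*((ztop-TC[2,3])/d[:,2])[:,None]
    s=np.linalg.lstsq(np.c_[2*p[:,:2],np.ones(len(p))],(p[:,:2]**2).sum(1),rcond=None)[0]
    return s[:2],np.sqrt(s[2]+s[0]**2+s[1]**2)
E
python3 - <<'E'
from h import *
for i in range(3):
    o=env.get_obs();print(o['clock'],o['tcp_pos']); shot('wrist',f'w8{i}')
for n in('w6','w7','w80','w82'):
    Q=tcloud(n); s=(np.hypot(Q[:,0],Q[:,1])<.024)&(abs(Q[:,2]+.035)<.004);z=np.median(Q[s,2])
    zb=.0253 if n=='w6' else -.0195
    c=(.0456,-.0004) if n=='w6' else (.001,0)
    b=(np.hypot(Q[:,0]-c[0],Q[:,1]-c[1])<.014)&(abs(Q[:,2]-zb)<.006);q=Q[b]
    zt=np.percentile(q[:,2],5); q2=q[q[:,2]<zt+.0012]
    print(n,'ztop',z,'bore',tbore(n,z),'bar',len(q2),zt,cv2.minAreaRect((q2[:,:2]*1000).astype(np.float32)))
E
```

```text
7.65 [ 0.64322191 -0.26864411  0.12233776]
7.7 [ 0.6436678  -0.26916922  0.12310077]
7.75 [ 0.64380186 -0.26944177  0.12334401]
w6 ztop -0.03649659652394771 bore (array([0.0021039 , 0.00023229]), np.float64(0.011634987307368966)) bar 246 0.023748276810668913 ((45.586265563964844, -0.45212841033935547), (18.951038360595703, 6.4562859535217285), 55.492462158203125)
w7 ztop -0.03650096314732562 bore (array([0.00206044, 0.00019057]), np.float64(0.011662193988482063)) bar 304 -0.020415069422906402 ((1.1384673118591309, -0.5334081649780273), (17.584888458251953, 6.991097927093506), 56.89786148071289)
w80 ztop -0.03649718936909967 bore (array([0.00204575, 0.00025274]), np.float64(0.011665314147082223)) bar 260 -0.019027737057698668 ((1.8772549629211426, -1.3060274124145508), (16.323139190673828, 6.873665809631348), 55.45606994628906)
w82 ztop -0.03650283084452899 bore (array([0.00207842, 0.00016223]), np.float64(0.011654255489178448)) bar 190 -0.018145818403632757 ((2.466432571411133, -1.9624700546264648), (14.423348426818848, 6.733281135559082), 56.86824035644531)
```

Request:
move_arm --steps '[[[0.0012,-0.0012,0.0,0],[0.0012,-0.0012,0.0,0],[0.0012,-0.0012,0.0,0],[0.0012,-0.0012,0.0,0],[0.0012,-0.0012,0.0,0]]]'

```text
clock: 8.3
tcp_pos: [0.6412, -0.2685, 0.1212]
eef_rot: [-1.754, -2.606, 0.0]
contact_force: [-0.2, -0.8, -0.8]
opening: 0.0548
finger_force: 42.6
```

```bash
cat >> h.py <<'E'
def barrel(n,zr,c=(.001,0),rad=.014,zh=-.0365,L=17.3):
    Q=tcloud(n); s=(np.hypot(Q[:,0],Q[:,1])<.024)&(abs(Q[:,2]-zh)<.004);z=np.median(Q[s,2])
    q=Q[(np.hypot(Q[:,0]-c[0],Q[:,1]-c[1])<rad)&(abs(Q[:,2]-zr)<.006)]
    zt=np.percentile(q[:,2],5);q=q[q[:,2]<zt+.0012]
    print(n,'ztop',z,'bore',tbore(n,z),'bar',len(q),zt,cv2.minAreaRect((q[:,:2]*1000).astype(np.float32)))
E
python3 - <<'E'
from h import *
o=env.get_obs();print(o['tcp_pos']); shot('wrist','w9');o=env.get_obs();print(o['tcp_pos']);barrel('w9',-.0185)
E
```

```text
[ 0.64119292 -0.26847727  0.12117988]
[ 0.6411778  -0.26844285  0.12112381]
w9 ztop -0.03650448084499533 bore (array([0.00201076, 0.00020582]), np.float64(0.01169460691945913)) bar 306 -0.02015499903434591 ((1.0929975509643555, 0.4333934783935547), (16.109355926513672, 6.965780258178711), 56.41146469116211)
```

Request:
move_arm --steps '[[[-0.0008,0.0005,0.0,0],[-0.0008,0.0005,0.002,0],[-0.0008,0.0005,0.005,0],[-0.0008,0.0005,0.0055,0],[-0.0008,0.0005,0.0055,0]]]'

```text
clock: 8.85
tcp_pos: [0.6418, -0.2689, 0.1153]
eef_rot: [-1.754, -2.606, 0.0]
contact_force: [0.4, -0.4, -0.6]
opening: 0.055
finger_force: 42.6
```

Run:
```python
from h import *
o=env.get_obs();print(o['tcp_pos']); shot('wrist','w10');o=env.get_obs();print(o['tcp_pos']);barrel('w10',-.0255)
```

```text
[ 0.64178248 -0.26885474  0.11527269]
[ 0.6418923  -0.26893675  0.11547082]
w10 ztop -0.03649804712752443 bore (array([0.00208924, 0.00020848]), np.float64(0.011645430498180427)) bar 39 -0.02981722276310945 ((-7.839655876159668, -0.3829002380371094), (7.409693241119385, 21.940895080566406), 2.5405025482177734)
```

Run:
```python
from h import *
Q=tcloud('w10')
for lo in(-.0275,-.0265):
  q=Q[(np.hypot(Q[:,0]-.0015,Q[:,1])<.012)&(Q[:,2]>lo)&(Q[:,2]<-.0225)]
  print(len(q),np.percentile(q[:,2],[2,50,98]),cv2.minAreaRect((q[:,:2]*1000).astype(np.float32)))
  q=q[q[:,2]<-.0242];print(len(q),cv2.minAreaRect((q[:,:2]*1000).astype(np.float32)))
```

```text
557 [-0.0263372  -0.02520915 -0.0227587 ] ((1.5729846954345703, -0.09772777557373047), (18.80289649963379, 8.039446830749512), 52.57578659057617)
487 ((1.9403951168060303, 0.3593587875366211), (17.89205551147461, 7.337924003601074), 55.409698486328125)
552 [-0.02627585 -0.0251972  -0.02275432] ((1.5729846954345703, -0.09772777557373047), (18.80289649963379, 8.039446830749512), 52.57578659057617)
482 ((1.9403951168060303, 0.3593587875366211), (17.89205551147461, 7.337924003601074), 55.409698486328125)
```

Request:
move_arm --steps '[[[0,0,0.003,0],[0,0,0.006,0],[0,0,0.009,0],[0,0,0.012,0],[0,0,0.015,0]]]'

```text
clock: 9.4
tcp_pos: [0.6421, -0.2687, 0.1005]
eef_rot: [1.754, 2.606, 0.001]
contact_force: [0.4, 1.1, -0.0]
opening: 0.0548
finger_force: 42.6
```

Request:
move_arm --steps '[[[0,0,0.003,0],[0,0,0.006,0],[0,0,0.009,0],[0,0,0.012,0],[0,0,0.014,0]]]'

```text
clock: 9.9
tcp_pos: [0.6418, -0.269, 0.0862]
eef_rot: [-1.754, -2.606, 0.0]
contact_force: [0.2, 0.8, 0.6]
opening: 0.055
finger_force: 42.7
```

Request:
move_arm --steps '[[[0,0,0.003,0],[0,0,0.006,0],[0,0,0.009,0],[0,0,0.0105,0],[0,0,0.0105,0]]]'

```text
clock: 10.4
tcp_pos: [0.6418, -0.2687, 0.0757]
eef_rot: [-1.754, -2.606, -0.0]
contact_force: [-0.2, 1.6, -2.0]
opening: 0.0549
finger_force: 42.5
```

Request:
move_arm --steps '[[[0,0,0.001,0],[0,0,0.0015,0],[0,0,0.0015,0]]]'

```text
clock: 10.7
tcp_pos: [0.642, -0.2688, 0.0749]
eef_rot: [-1.754, -2.606, -0.0]
contact_force: [1.0, 0.8, -0.2]
opening: 0.0547
finger_force: 42.7
```

Request:
move_arm --steps '[[[0,0,0,0],[0,0,0,0],[0,0,-0.02,0],[0,0,-0.06,0],[0,0,-0.075,0]]]' --gripper 0.075

```text
clock: 11.2
tcp_pos: [0.644, -0.2706, 0.1546]
eef_rot: [1.75, 2.6, -0.0]
contact_force: [-0.3, -1.2, 1.2]
opening: 0.0752
finger_force: 0.0
```

Request:
move_arm --steps '[[[0.05,-0.009,0,0],[0.1,-0.017,0,0],[0.15,-0.026,0,0],[0.2,-0.035,0,0],[0.25,-0.043,0,0]]]'

```text
clock: 11.7
tcp_pos: [0.5088, -0.0556, 0.1496]
eef_rot: [1.755, 2.605, 0.0]
contact_force: [-0.4, -0.1, -0.5]
opening: 0.075
finger_force: 0.0
```

Run:
```python
from h import *
shot('side','d3');P=cloud('d3').reshape(-1,3)
w=P[(np.hypot(P[:,0]-.641,P[:,1]+.266)<.035)&(P[:,2]>.09)];print(np.histogram(w[:,2],np.arange(.09,.15,.004)))
s=w[(w[:,2]>.106)&(w[:,2]<.114)];print(len(s),s.mean(0))
go(.462,.021,.14)
```

```text
(array([28, 21,  3,  9, 62, 73, 16, 10,  6,  1,  3, 10,  9,  1]), array([0.09 , 0.094, 0.098, 0.102, 0.106, 0.11 , 0.114, 0.118, 0.122,
       0.126, 0.13 , 0.134, 0.138, 0.142, 0.146]))
135 [ 0.64216792 -0.25982719  0.11023716]
shift [ 0.0812 -0.0121  0.0085] yaw 0 toolyang 0.389 j6 -0.69 t 11.75
```

Request:
move_arm --steps '[[[0.045,-0.007,0.0,0],[0.08,-0.012,0.0,0],[0.08,-0.012,0.0,0],[0.08,-0.012,0.0,0],[0.08,-0.012,0.0,0]]]' --gripper 0.068

```text
clock: 12.25
tcp_pos: [0.4695, 0.012, 0.1501]
eef_rot: [1.754, 2.605, 0.0]
contact_force: [-0.2, -0.0, -0.3]
opening: 0.068
finger_force: 0.0
```

Run:
```python
from h import *
o=env.get_obs();shot('wrist','w11');print(o['tcp_pos'])
Q=tcloud('w11');z0=.0802-o['tcp_pos'][2]
s=(abs(Q[:,2]+z0)<.003)&(np.hypot(Q[:,0],Q[:,1])<.05);q=Q[s];print(z0,len(q),q.mean(0),(q.min(0)+q.max(0))/2,np.ptp(q,axis=0))
```

```text
[0.46953931 0.01203607 0.15007737]
-0.06987736776853307 3043 [ 0.01031069 -0.00483829  0.07020651] [ 0.00943391 -0.00477227  0.07034256] [0.05095968 0.05142874 0.00500804]
```

Request:
move_arm --steps '[[[0.0094,-0.0048,0.03,0],[0.0094,-0.0048,0.07,0],[0.0094,-0.0048,0.1,0],[0.0094,-0.0048,0.116,0],[0.0094,-0.0048,0.116,0]]]'

```text
clock: 12.8
tcp_pos: [0.4588, 0.0192, 0.0309]
eef_rot: [-1.753, -2.6, 0.004]
contact_force: [0.3, -0.8, -0.1]
opening: 0.068
finger_force: 0.0
```

Request:
move_arm --steps '[[[0,0,0,0],[0,0,0,0],[0,0,0,0],[0,0,0,0],[0,0,0,0]]]' --gripper 0.042 --newtons 22

```text
clock: 13.3
tcp_pos: [0.4616, 0.0196, 0.0347]
eef_rot: [1.753, 2.605, 0.001]
contact_force: [0.5, -0.4, 1.8]
opening: 0.0501
finger_force: 23.5
```

Request:
move_arm --steps '[[[0,0,-0.01,0],[0,0,-0.05,0],[0,0,-0.1,0],[0,0,-0.13,0],[-0.03,0.005,-0.13,0]]]'

```text
clock: 13.8
tcp_pos: [0.4793, -0.0051, 0.1704]
eef_rot: [1.744, 2.601, 0.008]
contact_force: [1.1, -0.2, -0.5]
opening: 0.0502
finger_force: 23.7
```

Request:
move_arm --steps '[[[-0.05,0.009,0,0],[-0.1,0.018,0,0],[-0.15,0.027,0,0],[-0.2,0.036,0,0],[-0.245,0.044,0,0]]]'

```text
clock: 14.3
tcp_pos: [0.6104, -0.2182, 0.1642]
eef_rot: [-1.754, -2.606, -0.0]
contact_force: [0.4, -0.0, -1.2]
opening: 0.0502
finger_force: 23.7
```

Run:
```python
from h import *
go(.642,-.2688,.165,.3845)
```

```text
shift [-0.0588  0.0102 -0.0008] yaw 0.001 toolyang 0.386 j6 -0.886 t 14.3
```

Request:
move_arm --steps '[[[-0.045,0.008,0,0],[-0.055,0.0095,0,0],[-0.055,0.0095,0.02,0],[-0.055,0.0095,0.038,0],[-0.055,0.0095,0.038,0]]]'

```text
clock: 14.8
tcp_pos: [0.6364, -0.2617, 0.1213]
eef_rot: [-1.749, -2.6, 0.0]
contact_force: [-0.4, -0.0, -1.4]
opening: 0.0501
finger_force: 23.6
```

Request:
move_arm --steps '[[[0,0,0,0],[0,0,0,0],[0,0,0,0]]]'

```text
clock: 15.1
tcp_pos: [0.6398, -0.2639, 0.1273]
eef_rot: [1.752, 2.605, 0.0]
contact_force: [0.0, -0.3, -1.2]
opening: 0.0499
finger_force: 23.6
```

```bash
cat >> h.py <<'E'
def rel(n,zh,h):
    "bore and bar top in tool frame: zh guess of face, h = expected bar top"
    Q=tcloud(n); s=(np.hypot(Q[:,0],Q[:,1])<.023)&(abs(Q[:,2]-zh)<.004);z=np.median(Q[s,2])
    print('face',z,'bore',tbore(n,z))
    q=Q[(np.hypot(Q[:,0]-.002,Q[:,1])<.014)&(abs(Q[:,2]-h)<.0022)]
    print('bar',len(q),np.percentile(q[:,2],[2,50,98]),cv2.minAreaRect((q[:,:2]*1000).astype(np.float32)))
E
python3 - <<'E'
from h import *
o=env.get_obs();print(o['tcp_pos']); shot('wrist','w12');print(env.get_obs()['tcp_pos']);rel('w12',-.0453-.0015,.1405-o['tcp_pos'][2]*0-.1405 if 0 else -(.1405-o['tcp_pos'][2]))
a=cv2.imread('pics/w12.png');cv2.imwrite('pics/c4.png',cv2.resize(a[230:380,210:420],(800,571),interpolation=cv2.INTER_CUBIC))
E
```

```text
[ 0.63980772 -0.26386605  0.12731828]
[ 0.63974826 -0.26392308  0.12719404]
face -0.045115844147356116 bore (array([0.001033  , 0.00020818]), np.float64(0.011678661183080563))
bar 284 [-0.01430066 -0.01311538 -0.01127686] ((-5.209069728851318, -1.8885955810546875), (14.432561874389648, 7.14884614944458), 54.78922653198242)
```

Request:
move_arm --steps '[[[-0.0043,0.0002,0,0],[-0.0043,0.0002,0.003,0],[-0.0043,0.0002,0.0065,0],[-0.0043,0.0002,0.0065,0],[-0.0043,0.0002,0.0065,0]]]'

```text
clock: 15.65
tcp_pos: [0.6407, -0.2677, 0.1187]
eef_rot: [-1.754, -2.605, 0.0]
contact_force: [-0.4, 0.9, -2.0]
opening: 0.05
finger_force: 23.7
```

Run:
```python
from h import *
o=env.get_obs();print(o['tcp_pos']); shot('wrist','w13');print(env.get_obs()['tcp_pos']);rel('w13',-.0452,o['tcp_pos'][2]-.1405)
```

```text
[ 0.64070103 -0.26766775  0.11867895]
[ 0.64081762 -0.26776717  0.11893271]
face -0.0451229962196486 bore (array([0.00114682, 0.00023051]), np.float64(0.01160181835951602))
bar 310 [-0.02282142 -0.02174472 -0.02005778] ((-1.197141170501709, -1.116023063659668), (14.264636039733887, 6.983273506164551), 56.16984939575195)
```

Request:
move_arm --steps '[[[-0.0008,0.0005,0,0],[-0.0008,0.0005,0,0],[-0.0008,0.0005,0.001,0],[-0.0008,0.0005,0.002,0],[-0.0008,0.0005,0.002,0]]]'

```text
clock: 16.2
tcp_pos: [0.6416, -0.2683, 0.1169]
eef_rot: [-1.754, -2.606, 0.0]
contact_force: [-0.9, -0.6, -1.2]
opening: 0.0501
finger_force: 23.7
```

Run:
```python
from h import *
o=env.get_obs();print(o['tcp_pos']); shot('wrist','w14');print(env.get_obs()['tcp_pos']);rel('w14',-.0452,o['tcp_pos'][2]-.1405)
a=cv2.imread('pics/w14.png');cv2.imwrite('pics/c4.png',cv2.resize(a[230:380,210:420],(800,571),interpolation=cv2.INTER_CUBIC))
```

```text
[ 0.64157679 -0.26826011  0.11692932]
[ 0.64162272 -0.26832163  0.11707288]
face -0.0451007985830961 bore (array([0.00111605, 0.0001992 ]), np.float64(0.011626252221110394))
bar 311 [-0.02472988 -0.02351082 -0.02164699] ((-1.1820943355560303, -2.962770462036133), (17.299964904785156, 7.0162529945373535), 57.12569046020508)
```

View pics/c4.png

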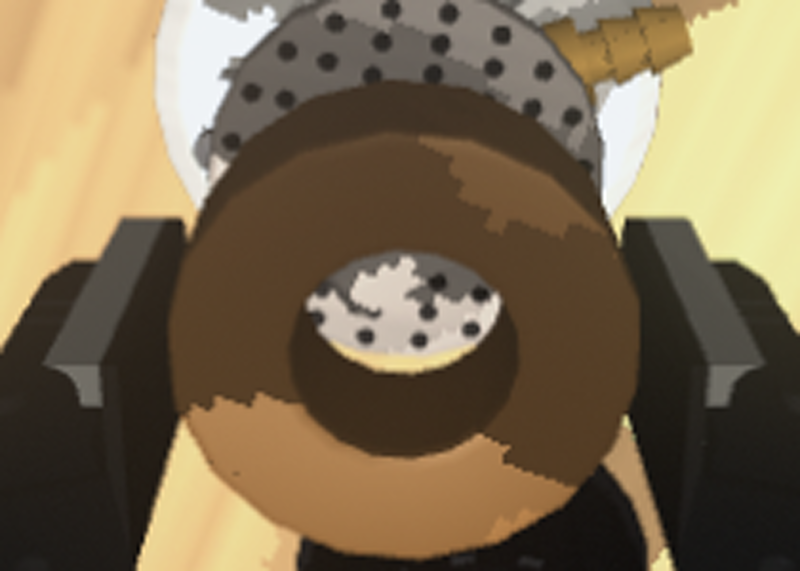

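The crop shows the ring level in the grip, with the bar end in its bore at (340,300). The position agrees with where the plate went on, so I'll feel downward gently.

Request:
move_arm --steps '[[[0.0002,0,0.001,0],[0.0002,0,0.002,0],[0.0002,0,0.003,0],[0.0002,0,0.004,0],[0.0002,0,0.004,0]]]'

```text
clock: 16.75
tcp_pos: [0.6415, -0.2681, 0.1129]
eef_rot: [-1.754, -2.606, 0.0]
contact_force: [-0.1, 0.2, -1.4]
opening: 0.0497
finger_force: 23.7
```

Request:
move_arm --steps '[[[0,0,0.003,0],[0,0,0.006,0],[0,0,0.009,0],[0,0,0.012,0],[0,0,0.012,0]]]'

```text
clock: 17.25
tcp_pos: [0.6415, -0.2679, 0.1005]
eef_rot: [-1.754, -2.606, -0.0]
contact_force: [0.0, 0.9, -0.3]
opening: 0.0502
finger_force: 23.6
```

Request:
move_arm --steps '[[[0,0,0.003,0],[0,0,0.006,0],[0,0,0.009,0],[0,0,0.012,0],[0,0,0.012,0]]]'

```text
clock: 17.75
tcp_pos: [0.6413, -0.2679, 0.0884]
eef_rot: [-1.754, -2.605, -0.0]
contact_force: [0.1, 0.3, -1.9]
opening: 0.0503
finger_force: 23.6
```

Request:
move_arm --steps '[[[0,0,0.001,0],[0,0,0.002,0],[0,0,0.0024,0],[0,0,0.0024,0]]]'

```text
clock: 18.15
tcp_pos: [0.6416, -0.268, 0.0869]
eef_rot: [-1.754, -2.606, -0.0]
contact_force: [1.5, 2.5, 0.5]
opening: 0.05
finger_force: 23.8
```

Request:
move_arm --steps '[[[0,0,0,0],[0,0,0,0],[0,0,-0.01,0],[0,0,-0.04,0],[0,0,-0.08,0]]]' --gripper 0.07

```text
clock: 18.65
tcp_pos: [0.6402, -0.2678, 0.1655]
eef_rot: [-1.752, -2.602, 0.001]
contact_force: [0.5, 0.1, 0.6]
opening: 0.0701
finger_force: 0.0
```

Request:
move_arm --steps '[[[0.032,-0.038,0,-0.13],[0.064,-0.077,0,-0.26],[0.096,-0.115,0,-0.39],[0.13,-0.157,0,-0.51],[0.13,-0.157,0,-0.51]]]' --gripper 0.065

```text
clock: 19.15
tcp_pos: [0.4417, -0.2039, 0.165]
eef_rot: [-1.036, -2.96, -0.001]
contact_force: [0.6, 0.2, 0.1]
opening: 0.065
finger_force: 0.0
```

Run:
```python
from h import *
o=env.get_obs();shot('wrist','w15');print(o['tcp_pos']);go(.4435,-.2055,.14,.9)
shot('side','d4')
P=cloud('d4').reshape(-1,3);w=P[(np.hypot(P[:,0]-.641,P[:,1]+.266)<.035)&(P[:,2]>.09)];print(np.histogram(w[:,2],np.arange(.09,.15,.004)))
P=cloud('w15').reshape(-1,3);w=P[(np.hypot(P[:,0]-.4435,P[:,1]+.2055)<.045)]
d=w[(w[:,2]>.0635)&(w[:,2]<.0675)];e=w[(w[:,2]>.079)&(w[:,2]<.09)]
print('disc',len(d),(d.min(0)+d.max(0))/2,np.ptp(d,axis=0));r=cv2.minAreaRect((e[:,:2]*1000).astype(np.float32));print('ears',len(e),r,e.mean(0),e[:,2].max())
```

```text
[ 0.44167805 -0.2039267   0.16501456]
shift [ 0.0006 -0.0005  0.0266] yaw -0.005 toolyang 0.895 j6 -1.535 t 19.2
(array([35, 14,  5, 11, 35, 33, 22, 32, 22, 55, 52,  9, 10,  2]), array([0.09 , 0.094, 0.098, 0.102, 0.106, 0.11 , 0.114, 0.118, 0.122,
       0.126, 0.13 , 0.134, 0.138, 0.142, 0.146]))
disc 2811 [ 0.44383419 -0.20644472  0.06548501] [0.0589547  0.05900544 0.0039661 ]
ears 565 ((443.6510009765625, -206.4920196533203), (43.77745056152344, 31.535869598388672), 50.136871337890625) [ 0.44305834 -0.20627269  0.08460467] 0.08691377349278004
```

Request:
move_arm --steps '[[[-0.0002,-0.001,0.03,0.02],[-0.0002,-0.001,0.07,0.02],[-0.0002,-0.001,0.1,0.02],[-0.0002,-0.001,0.115,0.02],[-0.0002,-0.001,0.12,0.02]]]'

```text
clock: 19.75
tcp_pos: [0.4475, -0.2082, 0.0455]
eef_rot: [-1.069, -2.952, -0.001]
contact_force: [0.1, 0.6, 0.1]
opening: 0.0651
finger_force: 0.0
```

Request:
move_arm --steps '[[[0,0,0.003,0],[0,0,0.003,0],[0,0,0.003,0]]]'

```text
clock: 20.05
tcp_pos: [0.448, -0.2086, 0.0452]
eef_rot: [1.069, 2.951, -0.001]
contact_force: [0.9, 0.1, -0.2]
opening: 0.0651
finger_force: 0.0
```

```bash
python3 -c "
from h import *
go(.4438,-.2064,.037,.875);print(env.get_obs()['contact_force'])"
```

```text
shift [ 0.0047 -0.001   0.0082] yaw 0.001 toolyang 0.876 j6 -1.517 t 20.05
[ 0.94540192  0.11131705 -0.16161553]
```

Request:
move_arm --steps '[[[0.0047,-0.001,0.004,0],[0.0047,-0.001,0.0082,0],[0.0047,-0.001,0.0082,0],[0.0047,-0.001,0.0082,0]]]'

```text
clock: 20.45
tcp_pos: [0.4424, -0.2054, 0.0355]
eef_rot: [-1.07, -2.954, -0.0]
contact_force: [-0.9, -0.1, -0.5]
opening: 0.0646
finger_force: 0.0
```

Request:
move_arm --steps '[[[0,0,0,0],[0,0,0,0],[0,0,0,0],[0,0,0,0],[0,0,0,0]]]' --gripper 0.034 --newtons 70

```text
clock: 20.95
tcp_pos: [0.443, -0.2059, 0.0362]
eef_rot: [1.069, 2.953, -0.001]
contact_force: [0.6, 0.3, 3.1]
opening: 0.0423
finger_force: 73.6
```

Request:
move_arm --steps '[[[0,0,-0.01,0],[0,0,-0.05,0],[0,0,-0.1,0],[0,0,-0.13,0],[-0.02,0.003,-0.13,0.14]]]'

```text
clock: 21.45
tcp_pos: [0.4616, -0.2171, 0.1719]
eef_rot: [1.274, 2.861, -0.003]
contact_force: [0.2, -0.7, -0.9]
opening: 0.0424
finger_force: 73.1
```

```bash
python3 -c "
from h import *
go(.6134,-.3083,.165,-.594);o=env.get_obs();print(o['opening'],o['finger_force'])"
```

```text
shift [-0.1693  0.0517  0.0086] yaw 1.327 toolyang 0.733 j6 -1.372 t 21.45
0.042370230818015914 73.13904047012329
```

Request:
move_arm --steps '[[[-0.034,0.0103,0,0.14],[-0.068,0.0206,0,0.28],[-0.102,0.031,0,0.42],[-0.136,0.041,0,0.56],[-0.167,0.051,0,0.7]]]'

```text
clock: 21.95
tcp_pos: [0.6104, -0.306, 0.1651]
eef_rot: [-2.187, -2.254, 0.0]
contact_force: [-0.7, 0.1, -0.5]
opening: 0.0426
finger_force: 73.1
```

Request:
move_arm --steps '[[[0,0,0,0.14],[0,0,0,0.28],[0,0,0,0.42],[0,0,0,0.56],[0,0,0,0.627]]]'

```text
clock: 22.45
tcp_pos: [0.6091, -0.3051, 0.165]
eef_rot: [-2.773, -1.472, 0.001]
contact_force: [-0.1, 0.6, -1.0]
opening: 0.0427
finger_force: 73.1
```

```bash
python3 -c "
from h import *
go(.6134,-.3083,.165,-.594)"
```

```text
shift [-0.0003  0.0053 -0.    ] yaw -0.001 toolyang -0.595 j6 -0.018 t 22.45
```

```bash
cat >> h.py <<'E'
def pl(n,uv,z):
    f=np.load(f"pics/{n}.npz"); r=rays(uv[:,0],uv[:,1],f["K"],float(f["k1"])); d=np.c_[r,np.ones(len(r))]@TC[:3,:3].T
    return TC[:3,3]+d*((z-TC[2,3])/d[:,2])[:,None]
E
python3 - <<'E'
from h import *
o=env.get_obs();shot('wrist','w16');print(o['tcp_pos'],env.get_obs()['tcp_pos'])
Q=tcloud('w16')
q=Q[(np.hypot(Q[:,0]-.05,Q[:,1])<.02)&(abs(Q[:,2]-.0245)<.0022)];print('bar',len(q),cv2.minAreaRect((q[:,:2]*1000).astype(np.float32)))
s=(abs(Q[:,1])<.015)&(abs(Q[:,0])<.03)&(Q[:,2]<-.02);print(np.histogram(Q[s,2],np.arange(-.04,-.019,.001)))
a=cv2.imread('pics/w16.png');cv2.imwrite('pics/c5.png',cv2.resize(a[150:390,160:480],(800,600),interpolation=cv2.INTER_CUBIC))
E
```

```text
[ 0.60913837 -0.30508851  0.16498462] [ 0.60915054 -0.30510758  0.16504859]
bar 426 ((50.054100036621094, 5.7583327293396), (6.856950759887695, 20.88357162475586), 89.79239654541016)
(array([   0,    0,    0,   15,  131,  159,   36,   29,   68,  221, 1409,
       3472, 1002,   95,   36,   22,   12,    0,    0,    0]), array([-0.04 , -0.039, -0.038, -0.037, -0.036, -0.035, -0.034, -0.033,
       -0.032, -0.031, -0.03 , -0.029, -0.028, -0.027, -0.026, -0.025,
       -0.024, -0.023, -0.022, -0.021, -0.02 ]))
```

View pics/c5.png

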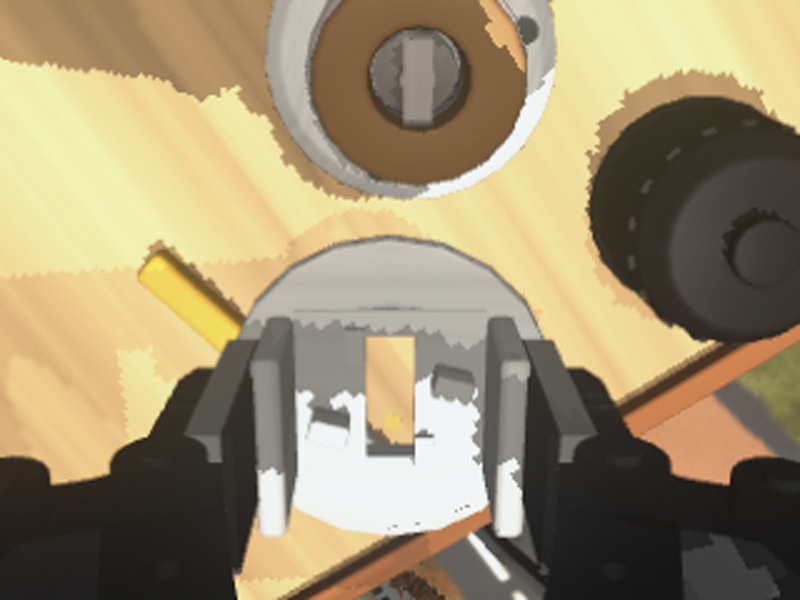

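The crop shows the bar at (418,82) parallel to the slot. The slot corners are at about (366,337), (415,337), (415,456) and (366,456). The cap and the whole stack look right.

Run:
```python
from h import *
c=np.array([[366,337],[415,337],[415,456],[366,456]])/2.5+[160,150]
p=pl('w16',c-.3,-.0288);print(p.round(4),p.mean(0))
b=np.array([[404,40],[434,40],[433,124],[402,124]])/2.5+[160,150];p=pl('w16',b-.3,.0245);print(p.round(4),p.mean(0))
```

```text
[[ 0.0103 -0.0049 -0.0288]
 [ 0.0103  0.0038 -0.0288]
 [-0.0134  0.004  -0.0288]
 [-0.0134 -0.0051 -0.0288]] [-0.00156212 -0.00055591 -0.0288    ]
[[0.0591 0.0025 0.0245]
 [0.0591 0.0091 0.0245]
 [0.0403 0.0091 0.0245]
 [0.0403 0.0021 0.0245]] [0.04970657 0.00571154 0.0245    ]
```

Request:
move_arm --steps '[[[0.03,0.0061,0,0],[0.0514,0.0061,0.01,0],[0.0514,0.0061,0.03,0],[0.0514,0.0061,0.041,0],[0.0514,0.0061,0.041,0]]]'

```text
clock: 23.0
tcp_pos: [0.6415, -0.2653, 0.1214]
eef_rot: [-2.767, -1.477, 0.005]
contact_force: [-0.7, 0.4, -0.5]
opening: 0.0425
finger_force: 73.1
```

Request:
move_arm --steps '[[[0,0,0,0],[0,0,0,0],[0,0,0,0]]]'

```text
clock: 23.3
tcp_pos: [0.6439, -0.267, 0.126]
eef_rot: [2.771, 1.477, 0.002]
contact_force: [0.6, -0.9, -1.2]
opening: 0.0425
finger_force: 73.1
```

Run:
```python
from h import *
o=env.get_obs();shot('wrist','w17');print(o['tcp_pos'],env.get_obs()['tcp_pos'],o['contact_force'])
M=R.from_rotvec(o['eef_rot']).as_matrix();print('slot world',o['tcp_pos']+M@[-.0016,-.0006,0])
Q=tcloud('w17');h=o['tcp_pos'][2]-.1405
q=Q[(np.hypot(Q[:,0]+.002,Q[:,1])<.014)&(abs(Q[:,2]-h)<.0018)];print('bar',h,len(q),cv2.minAreaRect((q[:,:2]*1000).astype(np.float32)),np.median(q,0))
```

```text
[ 0.64387918 -0.26700851  0.1260253 ] [ 0.64382141 -0.26688347  0.12585633] [ 0.5628556  -0.93291776 -1.22264793]
slot world [ 0.64248899 -0.26800218  0.12602388]
bar -0.014474695979825869 348 ((-3.0952272415161133, -2.2329139709472656), (6.449294090270996, 15.029670715332031), 89.84765625) [-0.00261901 -0.00197253 -0.01447135]
```

Request:
move_arm --steps '[[[0.0003,-0.0015,0,0],[0.0003,-0.0015,0.003,0],[0.0003,-0.0015,0.005,0],[0.0003,-0.0015,0.005,0],[0.0003,-0.0015,0.005,0]]]'

```text
clock: 23.85
tcp_pos: [0.6422, -0.2651, 0.1194]
eef_rot: [-2.772, -1.478, 0.0]
contact_force: [0.6, 0.1, -0.7]
opening: 0.0428
finger_force: 73.1
```

Run:
```python
from h import *
o=env.get_obs();shot('wrist','w18');print(o['tcp_pos'],env.get_obs()['tcp_pos'],o['contact_force'])
M=R.from_rotvec(o['eef_rot']).as_matrix();print('slot world',o['tcp_pos']+M@[-.0016,-.0006,0])
Q=tcloud('w18');h=o['tcp_pos'][2]-.1405
q=Q[(np.hypot(Q[:,0]+.002,Q[:,1])<.014)&(abs(Q[:,2]-h)<.0018)];print('bar',h,len(q),cv2.minAreaRect((q[:,:2]*1000).astype(np.float32)),np.median(q,0))
```

```text
[ 0.64223498 -0.26511043  0.11935193] [ 0.6423195  -0.26516972  0.11949174] [ 0.63839233  0.09917679 -0.73700291]
slot world [ 0.64084532 -0.26610484  0.11935234]
bar -0.02114807430076031 451 ((-1.636824607849121, 0.08586812019348145), (18.072145462036133, 6.941654682159424), 1.400810956954956) [-0.00138756  0.00044549 -0.0211393 ]
```

Request:
move_arm --steps '[[[-0.0001,0.0006,0,0],[-0.0001,0.0006,0.002,0],[-0.0001,0.0006,0.004,0],[-0.0001,0.0006,0.005,0],[-0.0001,0.0006,0.006,0]]]'

```text
clock: 24.4
tcp_pos: [0.6427, -0.2655, 0.1134]
eef_rot: [-2.772, -1.478, 0.0]
contact_force: [0.5, 0.8, -1.2]
opening: 0.0427
finger_force: 73.1
```

Request:
move_arm --steps '[[[0,0,0.002,0],[0,0,0.004,0],[0,0,0.006,0],[0,0,0.007,0],[0,0,0.007,0]]]'

```text
clock: 24.9
tcp_pos: [0.6428, -0.2656, 0.1069]
eef_rot: [-2.772, -1.478, 0.0]
contact_force: [-0.6, -0.1, 1.2]
opening: 0.0427
finger_force: 73.3
```

Request:
move_arm --steps '[[[0,0,0.001,0],[0,0,0.0015,0],[0,0,0.002,0],[0,0,0.002,0]]]'

```text
clock: 25.3
tcp_pos: [0.6429, -0.2657, 0.1055]
eef_rot: [2.772, 1.478, 0.0]
contact_force: [-2.5, 1.1, 4.9]
opening: 0.0428
finger_force: 73.8
```

Request:
move_arm --steps '[[[0,0,0.001,0],[0,0,0.002,0],[0,0,0.0025,0],[0,0,0.0025,0]]]'

```text
clock: 25.7
tcp_pos: [0.6429, -0.2656, 0.1041]
eef_rot: [2.772, 1.478, -0.0]
contact_force: [-4.0, 2.4, 7.9]
opening: 0.0425
finger_force: 74.3
```

Request:
move_arm --steps '[[[0,-0.0006,0.001,0],[0,-0.0006,0.002,0],[0,-0.0006,0.003,0],[0,-0.0006,0.0036,0],[0,-0.0006,0.0036,0]]]'

```text
clock: 26.2
tcp_pos: [0.6429, -0.2657, 0.1025]
eef_rot: [2.771, 1.478, 0.001]
contact_force: [-6.2, 3.2, 13.7]
opening: 0.0426
finger_force: 74.9
```

Request:
move_arm --steps '[[[0,-0.0008,0.0006,0],[0,-0.0008,0.0008,0.05],[0,-0.0006,0.0008,0.15],[-0.0002,-0.0004,0.0008,0.25],[-0.0003,-0.0003,0.0008,0.35]]]'

```text
clock: 26.7
tcp_pos: [0.6442, -0.2672, 0.1027]
eef_rot: [2.983, 0.966, 0.007]
contact_force: [-2.2, 0.5, 13.7]
opening: 0.0426
finger_force: 74.8
```

```bash
python3 -c "
from h import *
o=env.get_obs();print(o['moment'],o['contact_force']);go(.6429,-.2657,.1025)"
```

```text
[0.14958706 0.57551015 0.11884133] [-2.18077999  0.51888819 13.6562403 ]
shift [-0.0002 -0.0019  0.0002] yaw 0 toolyang -0.944 j6 0.407 t 26.7
```

```bash
cat >> h.py <<'E'
def barang(n):
    o=env.get_obs();shot('wrist',n);print(o['tcp_pos'],o['contact_force'].round(1),o['moment'].round(3))
    Q=tcloud(n);h=o['tcp_pos'][2]-.1405
    q=Q[(np.hypot(Q[:,0]+.002,Q[:,1])<.0145)&(abs(Q[:,2]-h)<.0016)];c=q[:,:2]-q[:,:2].mean(0);U,S,V=np.linalg.svd(c)
    print('bar vs tool x, rad',np.arctan(V[0,1]/V[0,0]),S/np.sqrt(len(q)),q.mean(0),cv2.minAreaRect((q[:,:2]*1000).astype(np.float32)))
E
python3 -c "
from h import *
barang('w19')"
```

```text
[ 0.64418994 -0.26715808  0.10269153] [-2.2  0.5 13.7] [0.15  0.576 0.119]
bar vs tool x, rad -0.3604486005171143 [0.00541092 0.0022185 ] [-0.00061572 -0.0017927  -0.03769482] ((0.07088899612426758, -1.1360540390014648), (19.594684600830078, 18.32280158996582), 28.0910587310791)
```

Request:
move_arm --steps '[[[-0.0002,0.0001,0.0003,0.12],[-0.0003,0.0002,0.0005,0.24],[-0.0005,0.0003,0.0005,0.36],[-0.0007,0.0004,0.0005,0.48],[-0.0009,0.0004,0.0005,0.6]]]'

```text
clock: 27.25
tcp_pos: [0.6444, -0.2683, 0.1026]
eef_rot: [3.136, 0.04, 0.012]
contact_force: [-0.8, -0.4, 13.8]
opening: 0.0425
finger_force: 74.8
```

```bash
python3 -c "
from h import *
barang('w20');go(.6429,-.2657,.1025)"
```

```text
[ 0.64442718 -0.26830114  0.10264506] [-0.8 -0.4 13.8] [0.098 0.323 0.107]
bar vs tool x, rad -1.0047020366275528 [0.00548141 0.00221959] [-0.00165501 -0.00192413 -0.03765735] ((-0.48499202728271484, -0.3518714904785156), (14.83584976196289, 21.606609344482422), 20.224985122680664)
shift [-0.0015 -0.0026  0.0001] yaw 0 toolyang -1.549 j6 1.01 t 27.3
```

Request:
move_arm --steps '[[[-0.0003,0,0.0002,0.12],[-0.0005,0,0.0002,0.24],[-0.0007,0,0.0002,0.34],[-0.0008,0,0.0002,0.38],[-0.0008,0,0.0002,0.38]]]'

```text
clock: 27.8
tcp_pos: [0.6441, -0.2689, 0.1027]
eef_rot: [3.089, -0.547, 0.016]
contact_force: [-1.0, -0.6, 14.3]
opening: 0.0422
finger_force: 74.8
```

```bash
python3 -c "
from h import *
barang('w21');go(.6429,-.2657,.1025)"
```

```text
[ 0.64407836 -0.26887066  0.10274621] [-1.  -0.6 14.3] [-0.036  0.258  0.062]
bar vs tool x, rad -1.3713737541248576 [0.00564757 0.00214505] [-0.00193871 -0.00146728 -0.03759787] ((-2.226651906967163, 0.14417362213134766), (26.387226104736328, 11.468564987182617), 89.07723999023438)
shift [-0.0022 -0.0026  0.0002] yaw 0 toolyang -1.921 j6 1.381 t 27.85
```

Request:
move_arm --steps '[[[0,0,0,0.04],[0,0,0,0.08],[0,0,0,0.12],[0,0,0,0.12]]]'

```text
clock: 28.25
tcp_pos: [0.6441, -0.269, 0.1027]
eef_rot: [3.051, -0.731, 0.017]
contact_force: [-0.7, -1.6, 12.9]
opening: 0.0426
finger_force: 74.8
```

```bash
python3 -c "
from h import *
barang('w22');go(.6429,-.2657,.1025)"
```

```text
[ 0.64405243 -0.26902587  0.10274699] [-0.7 -1.6 12.9] [-0.125  0.287  0.126]
bar vs tool x, rad -1.4832410250461314 [0.00561088 0.00203526] [-0.00213843 -0.00116848 -0.03760857] ((-2.117100715637207, 0.5523052215576172), (23.647268295288086, 9.73965835571289), 84.75277709960938)
shift [-0.0025 -0.0024  0.0002] yaw 0 toolyang -2.041 j6 1.501 t 28.3
```

The cap has turned 83° with the moment rising at the end, so it is at the stop. I'll let it spring up.

Request:
move_arm --steps '[[[0,0,-0.001,0],[0,0,-0.002,0],[0,0,-0.003,0],[0,0,-0.004,0],[0,0,-0.004,0]]]'

```text
clock: 28.8
tcp_pos: [0.6439, -0.269, 0.1046]
eef_rot: [3.051, -0.731, 0.017]
contact_force: [1.9, -2.7, 7.7]
opening: 0.0425
finger_force: 74.1
```

```bash
python3 -c "
from h import *
barang('w23')"
```

```text
[ 0.6438901  -0.26895765  0.10464851] [ 1.9 -2.7  7.7] [-0.313 -0.328  0.024]
bar vs tool x, rad 1.3691327830113724 [0.00757538 0.00248897] [-0.00204583 -0.00069322 -0.03554891] ((-2.276278257369995, -0.17926311492919922), (28.362064361572266, 11.130951881408691), 81.21038818359375)
```

Request:
move_arm --steps '[[[0,0,-0.001,0],[0,0,-0.002,0],[0,0,-0.002,0],[0,0,-0.002,0]]]'

```text
clock: 29.25
tcp_pos: [0.6438, -0.2689, 0.1055]
eef_rot: [3.051, -0.731, 0.017]
contact_force: [4.0, -3.9, 3.9]
opening: 0.0423
finger_force: 73.5
```

Request:
move_arm --steps '[[[0,0,-0.0008,0],[0,0,-0.0016,0],[0,0,-0.0016,0]]]'

```text
clock: 29.55
tcp_pos: [0.6438, -0.2689, 0.1056]
eef_rot: [3.051, -0.731, 0.017]
contact_force: [6.7, -4.8, -0.5]
opening: 0.0425
finger_force: 73.1
```

The cap stays at 0.1056 while the pull turns upward, so the bar has caught it. I'll release.

Request:
move_arm --steps '[[[0,0,0,0],[0,0,0,0],[0,0,0,0],[0,0,0,0]]]' --gripper 0.066

```text
clock: 29.95
tcp_pos: [0.6402, -0.2659, 0.104]
eef_rot: [-3.055, 0.732, 0.002]
contact_force: [-0.3, 0.1, -0.8]
opening: 0.0662
finger_force: 0.0
```

Request:
move_arm --steps '[[[0,0,-0.01,0],[0,0,-0.03,0],[0,0,-0.06,0],[0,0,-0.09,0],[0,0,-0.09,0]]]'

```text
clock: 30.45
tcp_pos: [0.6435, -0.2678, 0.2024]
eef_rot: [3.052, -0.731, 0.018]
contact_force: [1.1, -0.7, 1.2]
opening: 0.0659
finger_force: 0.0
```

Run:
```python
from h import *
shot('wrist','w24');P=cloud('w24').reshape(-1,3);o=env.get_obs();print(o['tcp_pos'],o['opening'],o['contact_force'])
r=np.hypot(P[:,0]-.6415,P[:,1]+.2668);w=P[r<.034]
print(np.histogram(w[:,2],np.arange(.124,.162,.002)))
d=w[(w[:,2]>.1315)&(w[:,2]<.1365)&(np.hypot(w[:,0]-.6415,w[:,1]+.2668)>.023)];A=np.c_[d[:,0]-.6415,d[:,1]+.2668,np.ones(len(d))];print('disc plane',len(d),np.linalg.lstsq(A,d[:,2],rcond=None)[0])
d=w[(w[:,2]>.131)&(w[:,2]<.137)];print('disc ctr',(d.min(0)+d.max(0))/2)
e=w[(w[:,2]>.149)&(w[:,2]<.16)];print('ears',len(e),cv2.minAreaRect((e[:,:2]*1000).astype(np.float32)))
b=w[(w[:,2]>.1385)&(w[:,2]<.1425)&(np.hypot(w[:,0]-.6415,w[:,1]+.2668)<.0125)];V=np.linalg.svd(b[:,:2]-b[:,:2].mean(0))[2][0];print('bar',len(b),np.degrees(np.arctan(V[1]/V[0])),b.mean(0))
```

```text
[ 0.64234124 -0.26716192  0.19928281] 0.06624109119760734 [0.07295471 0.43757689 0.25397949]
(array([  20,   16,   11,   47, 1450, 2014,  119,  159,  296,   35,   30,
         21,   36,   28,  294,  385,    1,    0,    0]), array([0.124, 0.126, 0.128, 0.13 , 0.132, 0.134, 0.136, 0.138, 0.14 ,
       0.142, 0.144, 0.146, 0.148, 0.15 , 0.152, 0.154, 0.156, 0.158,
       0.16 , 0.162]))
disc plane 1618 [-0.00415757  0.00248998  0.13396414]
disc ctr [ 0.64166309 -0.26675191  0.13396851]
ears 728 ((641.96728515625, -266.86322021484375), (44.183006286621094, 31.616321563720703), 63.20878219604492)
bar 345 72.88864719993774 [ 0.6420009  -0.26668776  0.14038356]
```

```bash
python3 -c "
from h import *
print(order.close_job())"
```

```text
the job is handed in; nothing more can be done
None
```

The filter is rebuilt in the order asked (plate, element, cap) and handed in at about 30 s; the cap turned 83° clockwise at about 14 N (read at the end of each move) and sits level at the locked height (underside 69 mm above the board), but I viewed 11 pictures, one over your limit of 10.

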